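# Lay up the condiment tray

## Task

Lay up the condiment tray so that it matches the outlines drawn on its paper liner: the serving spoon that leans in the small steel pan, open side up with its bowl on the drawn bowl, the sachet caddy from the table in the oblong, and the squeeze bottle with the pointed nozzle, from the leaning rack, upright in the large circle. Each must sit squarely within its own outline and be set down, not dropped. The shaker is already in its place; leave it and everything else where it stands.

Things in the scene. Friction and masses are not known exactly. Their poses are not given: they have to be found in the camera images.
- tray: grey serving tray, fixed, 250 (x) by 340 (y) mm; origin under its centre, z up. Floor top 4 mm above the origin, under a white paper liner; rim 8 mm wide, 16 mm high. Drawn on it in dark line: on the +x half a row of large circle, oblong and small circle in any order, 98 mm apart along y; on the -x half the spoon shape along y
- bottle_mark (a point): centre of the large drawn circle (62 mm across) for the squeeze bottle, on the tray's floor; z up
- caddy_mark (a point): centre of the drawn oblong (118 by 66 mm) for the sachet caddy, on the tray's floor; x along its long side, z up
- shaker_mark (a point): centre of the small drawn circle (52 mm across) on which the shaker already stands; z up
- spoon_mark_bowl (a point): centre of the drawn bowl (62 mm across) of the spoon outline, on the tray's floor; y points along the outline from handle to bowl, z up
- spoon_mark_handle (a point): point on the handle of the spoon outline, on the tray's floor, over which the centre of the spoon's grip belongs, 123 mm from spoon_mark_bowl; same axes
- squeeze_mid (a point): white squeeze bottle with a pointed conical nozzle, 168 mm long: straight body 54 mm across from base to 122 mm, 45 mm cap to 142 mm, then the nozzle. The point is on its axis 84 mm from the base; z along the bottle from base to nozzle. Starts in one of the rack's three sockets; about 0.16 kg
- rack: steel bottle rack, fixed, 240 mm wide (y): three sockets 80 mm apart along y, leaning 30 degrees from vertical to its -x (to the robot). Origin on the table under the middle socket's floor, 32 mm up. Sockets 60 by 60 mm inside, 80 mm deep along the lean; a bottle's base rests on the floor, its side on the -x wall; it slides out along its own axis
- spoon_handle (a point): serving spoon, 200 mm long: steel bowl 54 mm across, 20 mm deep, thin neck, black grip 100 mm long, 16 mm wide and thick, its underside level with the bowl's. The point is the grip's centre, 8 mm above the underside; x from bowl to handle end, z out of the bowl's open side. Leans in the pan, handle rising about 37 degrees over the rim 115 mm from the bowl's tip; 0.09 kg
- spoon_bowl (a point): the same spoon: point on the bowl's axis 8 mm above its underside, 27 mm from the tip, 123 mm from spoon_handle; same axes
- pan: small steel food pan, fixed, 108 (x) by 176 (y) mm, 65 mm high, walls and floor 3 mm, rim flange 7 mm wide outside; origin under its centre. The spoon's handle comes out over its +x side
- caddy_mid (a point): open steel sachet caddy, a box 110 (x) by 58 (y) mm, 60 mm high, 2 mm walls, paper sachets standing in it to 66 mm; the point is its centre 30 mm above its underside; x along its long side, z up. Stands on the table, about 0.26 kg
- shaker_mid (a point): salt shaker, 45 mm across, 78 mm high, already in its place on the tray: leave it; its centre 39 mm up
- sauce_mid (a point): amber long-necked sauce bottle in the rack, 54 mm across, 165 mm long, flat cap: leave it; point half-way along its axis
- seasoning_mid (a point): clear seasoning jar in the rack, 54 mm across, 144 mm long, wide flat cap: leave it; point half-way along its axis
- can_mid (a point): drinks can, 66 mm across, 122 mm high, between tray and rack: leave it; its centre
- cups_mid (a point): stack of upturned paper cups, 90 mm across at the table, 115 mm high, beyond the tray: leave it; its centre
- fuel_mid (a point): chafing fuel can, 85 mm across, 58 mm high, beside the rack: leave it; its centre
- squeeze: the squeeze bottle again, listed for its speed only: origin at the centre of its base; for its direction use squeeze_mid
- caddy: the sachet caddy again, listed for its speed: origin on its underside, under caddy_mid
- spoon: the spoon again, listed for its speed only: its origin is not on the spoon; use spoon_handle and spoon_bowl
Not all that is in view belongs to the job. What is shaped like the squeeze but red or yellow is not meant.

How it is judged:
At the end, for the whole second after the job is handed in: Bottle upright (5 degrees) and caddy upright (8 degrees off square), each within 10 mm of its outline's centre; spoon flat, open side up, bowl and grip within 12 mm of their marks; shaker upright within 12 mm of its mark; all on the tray, at rest; bystanders within 30 mm of their starts (horizontal distance between squeeze_mid and bottle_mark below 0.01 m and angle between each of squeeze_mid, caddy_mid, shaker_mid's own z axis and vertical below 0.09 rad and z of squeeze_mid in the frame of tray below 0.098 m and horizontal distance between caddy_mid and caddy_mark below 0.01 m and z of caddy_mid in the frame of tray below 0.044 m and angle between the x axis of caddy_mid and the x axis of caddy_mark, either way round below 0.14 rad and horizontal distance between spoon_bowl and spoon_mark_bowl below 0.012 m and horizontal distance between spoon_handle and spoon_mark_handle below 0.012 m and angle between spoon_handle's own z axis and vertical below 0.12 rad and z of spoon_handle in the frame of tray below 0.022 m and horizontal distance between shaker_mid and shaker_mark below 0.012 m and linear speed of each of squeeze, caddy, spoon below 0.02 m/s and distance of each of sauce_mid, seasoning_mid, can_mid, fuel_mid, cups_mid from where it was at the start of the episode below 0.03 m); the robot touches nothing.
It fails at once if one of the other things on the table or in the rack is shifted by more than 30 mm (distance of any of sauce_mid, seasoning_mid, can_mid, fuel_mid, cups_mid from where it was at the start of the episode above 0.03 m).
It fails at once if the shaker that already stands on the tray is shifted by more than 15 mm or tipped (distance of shaker_mid from where it was at the start of the episode above 0.015 m or angle between shaker_mid's own z axis and vertical above 0.3 rad).
It fails at once if the squeeze bottle is dropped: in free fall more than 25 mm above its place on the tray (contact force between squeeze and anything else below 0.01 N and z of squeeze_mid in the frame of tray above 0.113 m and x of squeeze_mid in the frame of tray between -0.125 and 0.125 m and y of squeeze_mid in the frame of tray between -0.17 and 0.17 m).
It fails at once if the sachet caddy is dropped: in free fall more than 25 mm above its place on the tray (contact force between caddy and anything else below 0.01 N and z of caddy_mid in the frame of tray above 0.059 m and x of caddy_mid in the frame of tray between -0.125 and 0.125 m and y of caddy_mid in the frame of tray between -0.17 and 0.17 m).
It fails at once if the spoon is dropped: in free fall more than 25 mm above its place on the tray (contact force between spoon and anything else below 0.01 N and z of spoon_handle in the frame of tray above 0.037 m and x of spoon_handle in the frame of tray between -0.125 and 0.125 m and y of spoon_handle in the frame of tray between -0.17 and 0.17 m).
It also fails if it takes over 72 s, if anything falls off the work surface, if the arm or the gripper's body presses on something with over 40 N, if the wrist force passes 120 N, or if a joint passes its speed limit or range.

## Robot

A 6-joint arm with a two-finger parallel gripper is mounted at the origin on the work surface. World frame = base frame: x ahead of the robot, y to its left, z up, the work surface at z = 0. Lengths are in m, angles in rad, forces in N, time in s.
With the tool pointing down it reaches from about 0.3 to 0.85 m from the base axis. Payload 4.2 kg.
Tool frame: the origin (TCP) lies at the centre of the arm's flange, where the gripper is bolted on; the fingertips stand 191 mm ahead of it and the grasp point (between the pads) lies 172 mm ahead of it; z points along the fingers, y is the direction in which the jaws open and shut (so a half turn about z gives the same grasp; the last joint's range is limited). The gripper opens to 91 mm and grips with 3 to 60 N. Pads are 32 mm wide; open, the fingers measure 118 mm over their backs; the gripper's body (76 mm by 178 mm) begins 60 mm behind the grasp point.
Start: joints at [-1.189, 0.32, 1.565, -0, 1.257, -0.02], TCP at [0.225, -0.529, 0.405] pointing down, gripper open.
Joint ranges: [-3.11, 3.11], [-0.84, 2.01], [0.21, 2.61], [-1.34, 4.49], [0.05, 2.63], [-2.56, 2.56]. Speed limits (rad/s): [2.57, 2.57, 3.14, 3.14, 3.14, 3.14].

## Interface

Orientations are given as a rotation vector (axis times angle).
In Python, from station import manip gives the robot as it stands.
- The arm moves only by the tool play_rows, never from a script. Its argument "steps" is a list of rows, each an object with "grip": the closure, from 0 (fully open) to 1 (shut); "delta_pos": the shift along the tool's x, y, z normalised to -1 to 1, where 1 is 50 mm, a list of three; "dr": the turn, a rotation vector about the tool's x, y, z normalised to -1 to 1, where 1 is 6 degrees, a list of three. In form: [{"grip": grip, "delta_pos": [dx, dy, dz], "dr": [wx, wy, wz]}, ...]. A call has 1 to 12 rows; each row shifts and turns the commanded pose from where the row before left it, along the tool's axes as they then stand; what a row does not reach is not made up. A row lasts 1/10 s, in which the tool goes at most 50 mm and 8.59 degrees, less where a joint would pass 70% of its speed; a pose out of reach is approached as far as the arm can. A call with a number of a shift or a turn outside -1 to 1 is refused whole. A call with a gripper value outside its range is refused whole. The fingers move at their own pace and stop on an object; "newtons" is the grip in N (left out, the last holds). Time passes only in rows, so rows that do not move let the fingers close. It gives the time, the measured TCP pose, the force and the opening at its end, in the units of the state.
- manip.get_obs(): the state, without advancing time (a new reading comes with each control period).
- manip.read_camera(name): name is "side" or "top"; returns the picture (480x640x3 uint8, red, green, blue); there is no depth.
- manip.get_calibration(name): a dict with "fx", "fy", "cx", "cy" (pixels), "R" (3x3) and "t" (3): a world point X has camera coordinates R X + t. Camera axes: x right, y down, z forward; pixel columns grow to the right and rows downward; lengths in m; the calibration is good to about 2 mm. A picture is of the moment at which its call begins. get_calibration takes no time and is no camera call.
- manip.close_job(): hands the job in, once; it reports no verdict.
The state is a dict: "t": time; "joints": joint angles; "qd": joint speeds; "effort": joint torques, N m; "ee_pos": TCP position; "ee_rot": TCP orientation; "ft_force": force on the tool from outside, world axes, zero at the start; "ft_torque": the same for the moment, N m; "finger_gap": finger opening in m.
Only numpy, scipy, OpenCV 4.12 (cv2) and the standard library are available. Lean on these libraries where they do the work, as an engineer would, in place of code of your own. Each camera call takes 0.05 s, during which the arm holds its last target.

## Working session

There is one attempt and no reset: what is moved stays moved. The work goes in short steps, Python scripts to look and compute and a tool call to move; the robot and the scene stay as the last step left them, time stands still between calls to the robot, and variables do not carry over. Pictures are saved under pics/ and viewed, and the job is handed in when it is done.

Besides the shell and the picture viewer there is one more tool, called after ">>>" as name(argument=value, ...), one argument or row to a line, values as JSON. play_rows: Moves the arm, as the interface text tells. Scaled input: -1 to 1 covers 50 mm each way for a shift and 6 degrees each way for a turn. Its arguments: {"type":"object","properties":{"steps":{"type":"array","items":{"type":"object","properties":{"grip":{"type":"number"},"delta_pos":{"type":"array","items":{"type":"number","minimum":-1,"maximum":1}},"dr":{"type":"array","items":{"type":"number","minimum":-1,"maximum":1}}}}},"newtons":{"type":"number"}},"required":["steps"]}

```bash
ls; mkdir -p pics; python3 - <<'E'
from station import manip
import cv2,json
import numpy as np
for n in("side","top"):
    im=manip.read_camera(n); cv2.imwrite(f"pics/{n}0.png",im[:,:,::-1])
    c=manip.get_calibration(n); print(n,c['fx'],c['fy'],c['cx'],c['cy'],np.array(c['R']).round(4).tolist(),np.array(c['t']).round(4).tolist(), (-np.array(c['R']).T@np.array(c['t'])).round(3))
o=manip.get_obs(); print(o)
E
```

```text
pics
side 561.7938279387457 561.7938279387457 319.11550922837216 243.04398575724264 [[-0.7886, -0.6145, 0.0208], [-0.4177, 0.5107, -0.7515], [0.4512, -0.6013, -0.6594]] [0.3463, 0.3343, 0.9456] [-0.014  0.611  0.868]
top 512.3444543856028 512.3444543856028 312.4570449336099 242.59858530353466 [[0.1049, -0.9945, -0.0043], [-0.9734, -0.1018, -0.2055], [0.2039, 0.0257, -0.9787]] [-0.1099, 0.5114, 1.122] [ 0.281 -0.086  1.203]
{'t': 0.1, 'joints': array([-1.18900047e+00,  3.20211585e-01,  1.56556745e+00, -9.24792336e-06,
        1.25737384e+00, -2.00033425e-02]), 'qd': array([ 0.00059388, -0.00078791, -0.00292801,  0.0010746 , -0.00017649,
        0.00146047]), 'effort': array([ 4.30475175e-04, -4.13332272e+01, -2.32509398e+01,  7.27675972e-02,
        4.21656913e-02, -5.43471128e-05]), 'ee_pos': array([ 0.22480832, -0.52906408,  0.40400948]), 'ee_rot': array([-3.07690396e+00, -6.26606144e-01,  4.54294071e-04]), 'ft_force': array([ 0.13457741, -0.28965103, -0.49511895]), 'ft_torque': array([-0.02682896,  0.0015794 , -0.01102468]), 'finger_gap': 0.09136215540439273}
```

View pics/side0.png

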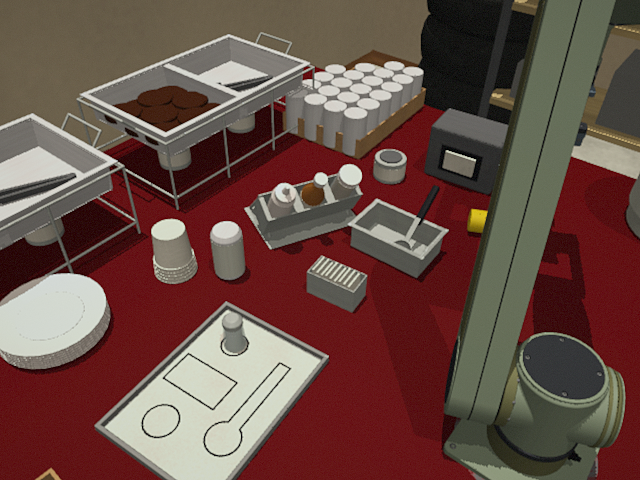

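View pics/top0.png

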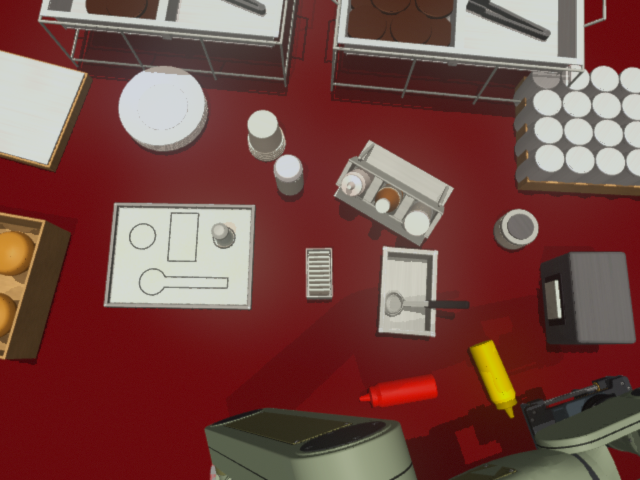

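```bash
cat > h.py <<'E'
from station import manip
import cv2, numpy as np
from scipy.spatial.transform import Rotation as Rn
from scipy.optimize import least_squares
C={n:manip.get_calibration(n) for n in("side","top")}
for c in C.values(): c['R']=np.array(c['R']);c['t']=np.array(c['t'])
def proj(n,X):
    c=C[n];p=np.atleast_2d(X)@c['R'].T+c['t'];return np.c_[c['fx']*p[:,0]/p[:,2]+c['cx'],c['fy']*p[:,1]/p[:,2]+c['cy']]
def onz(n,uv,z):
    c=C[n];uv=np.atleast_2d(uv).astype(float);d=np.c_[(uv[:,0]-c['cx'])/c['fx'],(uv[:,1]-c['cy'])/c['fy'],np.ones(len(uv))]@c['R']
    o=-c['R'].T@c['t'];return o+d*((z-o[2])/d[:,2])[:,None]
def tri(a,b):
    "a=side px,b=top px"
    f=lambda X:np.r_[(proj('side',X)-a)[0],(proj('top',X)-b)[0]]
    r=least_squares(f,[.5,0,.05]);return r.x,np.abs(r.fun).max()
def crop(src,dst,x0,y0,x1,y1,k):
    im=cv2.imread(src)[y0:y1,x0:x1];cv2.imwrite(dst,cv2.resize(im,None,fx=k,fy=k,interpolation=cv2.INTER_CUBIC))
E
python3 - <<'E'
from h import *
crop('pics/top0.png','pics/ctray.png',95,195,265,315,4.7)
crop('pics/top0.png','pics/crack.png',290,130,490,340,2.85)
crop('pics/side0.png','pics/sctray.png',90,290,335,480,3.1)
crop('pics/side0.png','pics/scrack.png',235,140,455,315,3.4)
print(onz('top',[[117,204],[255,206],[252,307],[105,305]],.016), onz('top',[[142,236],[153,281],[228,283]],.004))
E
```

```text
[[0.57329317 0.42332901 0.016     ]
 [0.60281012 0.09189133 0.016     ]
 [0.36228747 0.06788603 0.016     ]
 [0.33131524 0.40661292 0.016     ]] [[0.5038161  0.35409184 0.004     ]
 [0.39922525 0.30947481 0.004     ]
 [0.41298382 0.13289759 0.004     ]]
```

View pics/ctray.png

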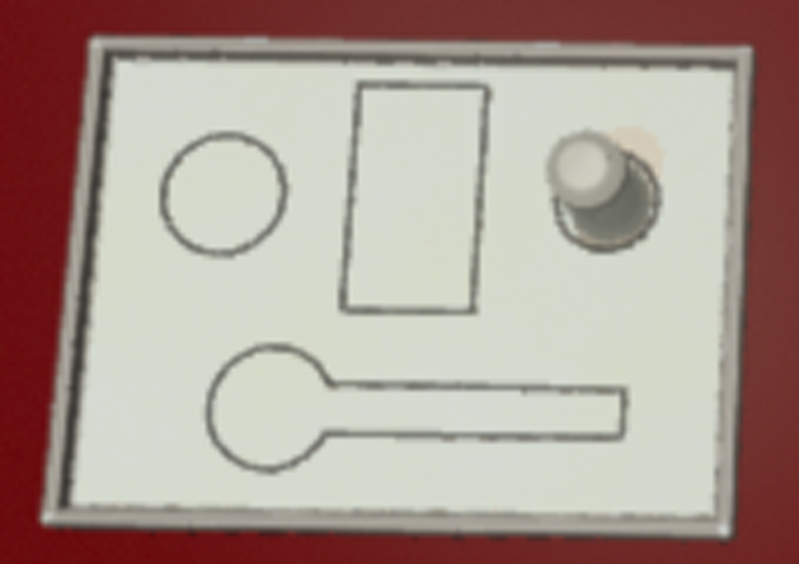

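View pics/crack.png

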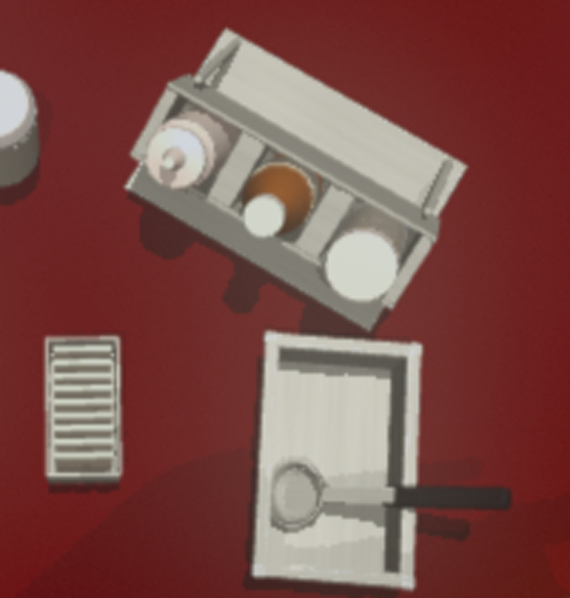

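View pics/sctray.png

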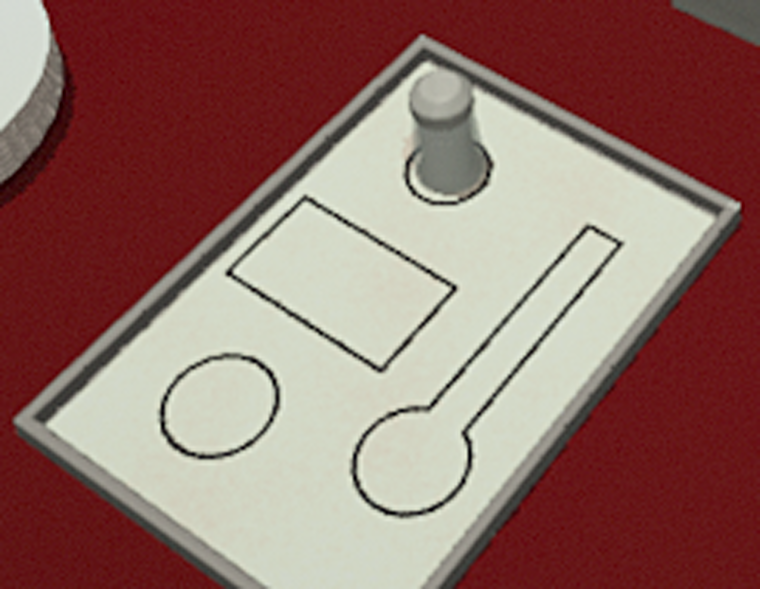

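View pics/scrack.png

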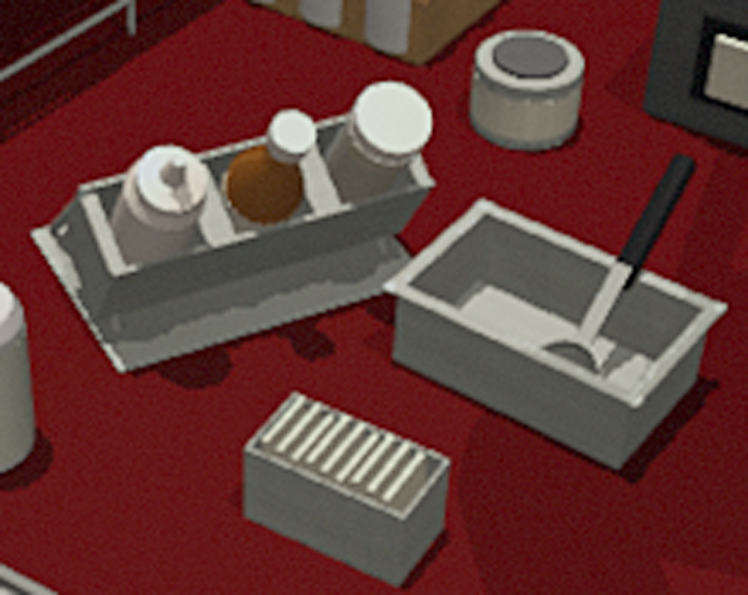

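```bash
python3 - <<'E'
from h import *
crop('pics/top0.png','pics/c1.png',300,240,475,345,4.5)
crop('pics/side0.png','pics/c2.png',300,180,450,312,4.5)
crop('pics/top0.png','pics/c3.png',330,135,460,250,5)
crop('pics/side0.png','pics/c4.png',240,155,370,250,6)
E
```

```text
(no output)
```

View pics/c1.png

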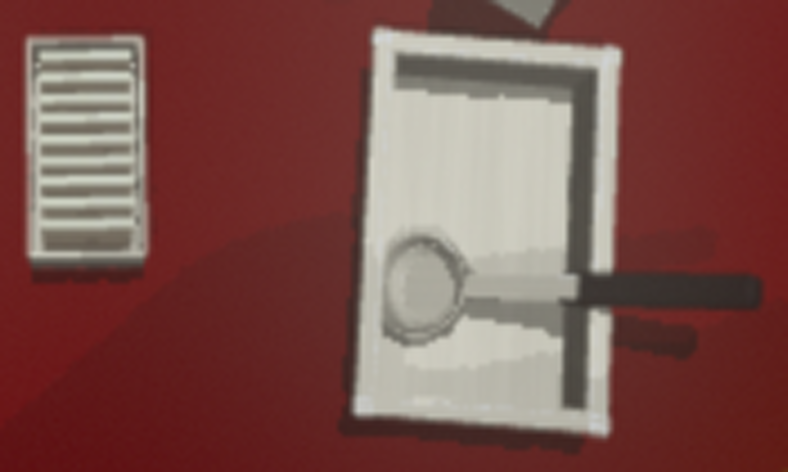

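View pics/c2.png

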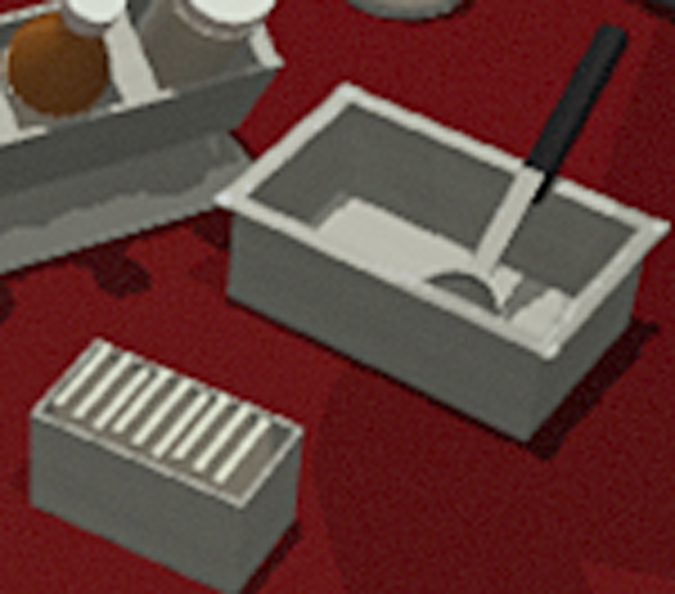

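View pics/c3.png

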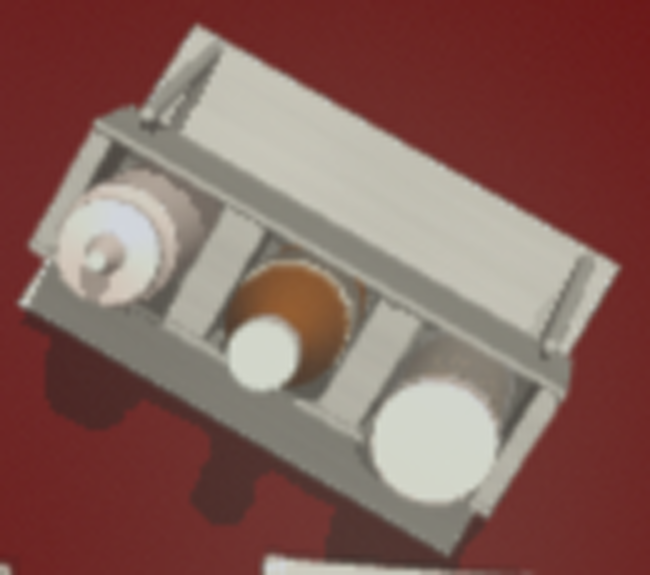

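View pics/c4.png

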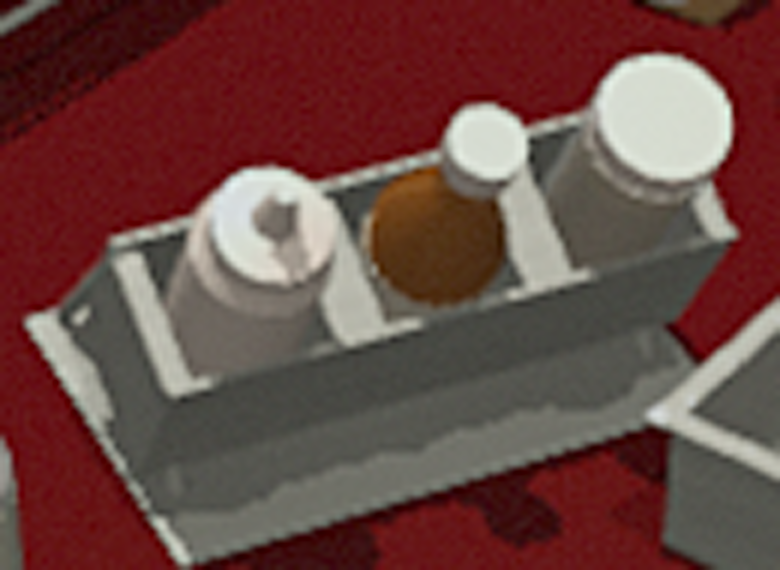

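```bash
cat > fit.py <<'E'
from h import *
def px(k,x0,y0,p): p=np.array(p,float);return (p+.5)/k-.5+[x0,y0]
def T2(x,y,a,P):
    P=np.array(P,float);c,s=np.cos(a),np.sin(a);return np.c_[x+c*P[:,0]-s*P[:,1],y+s*P[:,0]+c*P[:,1],P[:,2]]
def fit(model,obs,p0):
    f=lambda p:np.concatenate([(proj(n,model(p)[idx])-uv).ravel() for n,idx,uv in obs])
    r=least_squares(f,p0,loss='soft_l1');res=f(r.x).reshape(-1,2);return r.x,res
np.set_printoptions(precision=4,suppress=True)
# tray: p=x,y,yaw,rowx,spoonx,spoony(bowl)
def mt(p):
    x,y,a,rx,sx,sy=p
    L=[[.125,.17,.016],[.125,-.17,.016],[-.125,-.17,.016],[-.125,.17,.016],
     [rx+.059,.033,.004],[rx+.059,-.033,.004],[rx-.059,-.033,.004],[rx-.059,.033,.004],[rx,.098,.004],[sx,sy,.004]]
    return T2(x,y,a,L)
ot=[('top',[0,1,2,3,4,5,6,7,8,9],px(4.7,95,195,[(90,38),(751,47),(728,535),(42,522),(359,84),(489,88),(474,311),(342,309),(223,194),(269,408)])),
 ('side',[0+1,2,0,4,5,6,7,8,9],px(3.1,90,290,[(422,38),(740,208),(18,424),(229,273),(305,198),(456,289),(382,369),(220,406),(412,461)]))]
if __name__=="__main__":
    p,res=fit(mt,ot,[.47,.25,-.08,.05,-.06,.06]);print('tray',p);print(res.round(1).tolist())
    w=mt(p);print('bottle',w[8],'caddy',w[4:8].mean(0),'bowl',w[9])
    E=px(4.7,95,195,[(626,388),(622,437)]);print('handle end top',onz('top',E,.004).mean(0),'side',onz('side',px(3.1,90,290,[(588,226),(621,243)]),.004).mean(0))
    # caddy
    mc=lambda p:T2(p[0],p[1],p[2],[[a,b,z] for z in(.06,0) for a,b in((.055,.029),(.055,-.029),(-.055,-.029),(-.055,.029))])
    oc=[('top',[0,1,2,3],px(4.5,300,240,[(27,38),(146,37),(147,258),(28,257)])),('side',[1,2,3,0,7,3,6],px(4.5,300,180,[(302,431),(242,503),(242,503),(33,411),(240,590),(242,503),(296,520)]))]
    # side: far-left corner etc resolved by nearest
    oc[1]=('side',[0,1,2,3],np.array([[0,0]]*4))
    p0=fit(mc,oc[:1],[.45,0,0])[0];print('caddy top only',p0)
    print('pred side',(proj('side',mc(p0))))
    print('side meas',px(4.5,300,180,[(100,341),(302,431),(242,503),(33,411),(32,503),(236,590),(297,525)]))
    # pan
    mp=lambda p:T2(p[0],p[1],p[2],[[.061,.095,.065],[.061,-.095,.065],[-.061,-.095,.065],[-.061,.095,.065]])
    P=px(4.5,300,240,[(376,30),(619,48),(605,435),(355,413)])
    S=px(4.5,300,180,[(347,85),(669,226),(551,355),(217,200)])
    print('pan top',onz('top',P,.065),'\nside',onz('side',S,.065))
    # rack
    th=np.pi/6;ax=np.array([-np.sin(th),0,np.cos(th)]);pr=np.array([-np.cos(th),0,-np.sin(th)])
    def mr(p):
        b=np.array([0,0,.032])+.003*pr
        L=[b+np.array([0,.08*s,0])+ax*l for s,l in((1,.168),(0,.165),(-1,.144),(1,.142),(1,.084),(1,.0))]
        return T2(p[0],p[1],p[2],L)
    orr=[('top',[0,1,2],px(5,330,135,[(96,259),(264,353),(435,440)])),('side',[1,2],px(6,240,155,[(487,143),(664,118)]))]
    p,res=fit(mr,orr,[.6,-.1,-.5]);print('rack',p,res.round(1).tolist());print(mr(p));print('side pred nozzle, cap top',(proj('side',mr(p)[[0,3]])-[240,155])*6, 'top',(proj('top',mr(p)[[0,3]])-[330,135])*5)
E
python3 fit.py
```

```text
tray [ 0.4668  0.253   0.0902  0.0463 -0.0627  0.0659]
[[-0.7, -0.2], [-0.5, -0.2], [0.3, 0.4], [-0.8, 1.0], [-0.5, -0.0], [-1.0, -0.5], [-0.8, 0.1], [-0.4, 0.1], [-0.3, -0.0], [-0.4, -0.2], [0.6, -1.6], [1.5, -1.7], [-1.3, -1.1], [-0.3, -0.2], [0.2, -0.4], [0.3, -0.6], [0.0, 0.4], [0.5, -0.4], [0.3, -0.1]]
bottle [0.5041 0.3548 0.004 ] caddy [0.5129 0.2572 0.004 ] bowl [0.3984 0.313  0.004 ]
handle end top [0.4143 0.1346 0.004 ] side [0.4143 0.1366 0.004 ]
caddy top only [ 0.4525 -0.0777  0.1063]
pred side [[307.7248 270.4939]
 [322.438  254.6027]
 [368.0252 274.3579]
 [354.2831 291.5136]
 [307.5171 290.7147]
 [321.7657 274.7196]
 [365.8185 294.5333]
 [352.4751 311.7555]]
side meas [[321.8333 255.3889]
 [366.7222 275.3889]
 [353.3889 291.3889]
 [306.9444 270.9444]
 [306.7222 291.3889]
 [352.0556 310.7222]
 [365.6111 296.2778]]
pan top [[ 0.5257 -0.2163  0.065 ]
 [ 0.5292 -0.3383  0.065 ]
 [ 0.3374 -0.3421  0.065 ]
 [ 0.3352 -0.2208  0.065 ]] 
side [[ 0.5278 -0.3357  0.065 ]
 [ 0.3385 -0.3401  0.065 ]
 [ 0.3364 -0.2198  0.065 ]
 [ 0.525  -0.2134  0.065 ]]
rack [ 0.6662 -0.2311 -0.4439] [[-0.3, -0.2], [-0.5, -0.1], [-0.4, -0.1], [0.5, -0.9], [0.5, -1.0]]
[[ 0.6223 -0.1216  0.176 ]
 [ 0.5893 -0.1945  0.1734]
 [ 0.5645 -0.2713  0.1552]
 [ 0.6341 -0.1272  0.1535]
 [ 0.6603 -0.1397  0.1032]
 [ 0.6982 -0.1577  0.0305]]
side pred nozzle, cap top [[286.5282 186.3884]
 [272.6114 218.6408]] top [[ 92.636  256.0825]
 [104.7001 247.7758]]
```

```bash
python3 - <<'E'
from fit import *
a=px(4.5,300,180,[(609,36),(543,184)]);b=px(4.5,300,240,[(757,291),(582,289)])
e,r1=tri(a[0],b[0]);s,r2=tri(a[1],b[1]);print(e,r1,s,r2,np.linalg.norm(e-s));d=(e-s)/np.linalg.norm(e-s);print(d,np.degrees(np.arcsin(d[2])))
# model fit: grip center, az, pitch
def ms(p):
    x,y,z,az,pi=p;d=np.array([np.cos(pi)*np.cos(az),np.cos(pi)*np.sin(az),np.sin(pi)]);c=np.array([x,y,z]);n=np.array([-np.sin(pi)*np.cos(az),-np.sin(pi)*np.sin(az),np.cos(pi)])
    return np.array([c+.049*d,c-.05*d,c-.123*d+.012*n,c,c-.123*d, c-.035*d-.008*n])
f=lambda p:np.r_[(proj('top',ms(p)[:3])-np.r_[b,px(4.5,300,240,[(424,287)])]).ravel(),(proj('side',ms(p)[:2])-a).ravel()]
r=least_squares(f,[.4,-.37,.09,-1.5,.6]);print(r.x,np.degrees(r.x[3:]),r.fun.round(1));print(ms(r.x))
E
```

```text
[ 0.4106 -0.3971  0.116 ] 1.018380915097282 [ 0.4052 -0.3272  0.0661] 0.6936981773045545 0.08601250949937354
[ 0.062  -0.8122  0.5801] 35.45713528530581
[ 0.4082 -0.3618  0.0911 -1.5197  0.6632] [-87.0696  37.9979] [ 2.  -0.8 -2.5  0.2  0.9  0.5  2.2 -2.2 -2.5  2.7]
[[ 0.4102 -0.4003  0.1213]
 [ 0.4062 -0.3224  0.0603]
 [ 0.4028 -0.2576  0.0248]
 [ 0.4082 -0.3618  0.0911]
 [ 0.4032 -0.265   0.0154]
 [ 0.407  -0.3391  0.0632]]
```

```bash
cat > plan.py <<'E'
from h import *
np.set_printoptions(precision=4,suppress=True)
def frame(z,xh):
    z=np.array(z,float);z/=np.linalg.norm(z);x=np.array(xh,float);x-=z*(x@z);x/=np.linalg.norm(x);return np.c_[x,np.cross(z,x),z]
def h(deg,el=0):
    a,e=np.radians([deg,el]);return np.array([np.cos(a)*np.cos(e),np.sin(a)*np.cos(e),np.sin(e)])
def plan(R,p):
    o=manip.get_obs();R0=Rn.from_rotvec(o['ee_rot']).as_matrix()
    rv=np.degrees(Rn.from_matrix(R0.T@R).as_rotvec());n=int(np.ceil(np.abs(rv).max()/6-1e-2))
    print('t',o['t'],'pos',o['ee_pos'],'F',o['ft_force'],'gap',o['finger_gap'],'j',o['joints'])
    print('turn units total',rv/6,'rows',n, 'per row',rv/6/max(n,1))
    dw=np.array(p)-o['ee_pos']
    print('shift AFTER turn, units',R.T@dw/.05,' NOW-frame units',R0.T@dw/.05)
# spoon grasp
G=np.array([.408,-.363,.0915]); az,pi=-87.,37.
d=h(az,pi); nn=h(az+180,90-pi)
Rs=frame(-nn,-d)
def spoon_tcp(back=0,toward=.025,tipdepth=.006): return G-toward*d+nn*(.191-tipdepth+back)
TY=np.degrees(.0902)
BOWL=np.array([.3984,.313]);HAND=np.array([.4095,.1905])
E
python3 - <<'E'
from plan import *
plan(Rs,spoon_tcp(.07)); print(spoon_tcp(.07),spoon_tcp())
E
```

```text
t 0.1 pos [ 0.2248 -0.5291  0.404 ] F [ 0.1346 -0.2897 -0.4951] gap 0.09136215540439273 j [-1.189   0.3202  1.5656 -0.      1.2574 -0.02  ]
turn units total [ -3.7715  -5.3796 -11.2306] rows 12 per row [-0.3143 -0.4483 -0.9359]
shift AFTER turn, units [ 6.7572  3.8326 -1.989 ]  NOW-frame units [ 5.8584 -4.879   2.4858]
[ 0.3989 -0.1898  0.2801] [ 0.4011 -0.2319  0.2242]
```

>>> play_rows(
  newtons=40,
  steps=[
    {"grip":0,"delta_pos":[0,0,0],"dr":[-0.31,-0.45,-0.94]},
    {"grip":0,"delta_pos":[0,0,0],"dr":[-0.31,-0.45,-0.94]},
    {"grip":0,"delta_pos":[0,0,0],"dr":[-0.31,-0.45,-0.94]},
    {"grip":0,"delta_pos":[0,0,0],"dr":[-0.31,-0.45,-0.94]},
    {"grip":0,"delta_pos":[0,0,0],"dr":[-0.31,-0.45,-0.94]},
    {"grip":0,"delta_pos":[0,0,0],"dr":[-0.31,-0.45,-0.94]},
    {"grip":0,"delta_pos":[0,0,0],"dr":[-0.31,-0.45,-0.94]},
    {"grip":0,"delta_pos":[0,0,0],"dr":[-0.31,-0.45,-0.94]},
    {"grip":0,"delta_pos":[0,0,0],"dr":[-0.31,-0.45,-0.94]},
    {"grip":0,"delta_pos":[0,0,0],"dr":[-0.31,-0.45,-0.94]},
    {"grip":0,"delta_pos":[0,0,0],"dr":[-0.31,-0.45,-0.94]},
    {"grip":0,"delta_pos":[0,0,0],"dr":[-0.31,-0.45,-0.94]},
  ],
)

```text
t: 1.3
ee_pos: [0.2249, -0.529, 0.4043]
ee_rot: [1.788, 1.902, -0.607]
ft_force: [-0.2, 0.6, -0.5]
finger_gap: 0.0908
```

```bash
python3 -c "
from plan import *
plan(Rs,spoon_tcp(.07))"
```

```text
t 1.3 pos [ 0.2249 -0.529   0.4043] F [-0.1829  0.561  -0.4548] gap 0.09084550889696637 j [-1.131   0.2148  1.7911 -0.4388  0.5708 -0.89  ]
turn units total [-0.0201  0.0065  0.0991] rows 1 per row [-0.0201  0.0065  0.0991]
shift AFTER turn, units [ 6.7584  3.8312 -1.9839]  NOW-frame units [ 6.717   3.8969 -1.9966]
```

>>> play_rows(
  steps=[
    {"grip":0,"delta_pos":[0.2,0.1,-1],"dr":[0,0,0.1]},
    {"grip":0,"delta_pos":[0.6,0.4,-1],"dr":[0,0,0]},
    {"grip":0,"delta_pos":[0.85,0.5,0],"dr":[0,0,0]},
    {"grip":0,"delta_pos":[0.85,0.5,0],"dr":[0,0,0]},
    {"grip":0,"delta_pos":[0.85,0.5,0],"dr":[0,0,0]},
    {"grip":0,"delta_pos":[0.85,0.5,0],"dr":[0,0,0]},
    {"grip":0,"delta_pos":[0.85,0.5,0],"dr":[0,0,0]},
    {"grip":0,"delta_pos":[0.85,0.5,0],"dr":[0,0,0]},
    {"grip":0,"delta_pos":[0.85,0.3,0],"dr":[0,0,0]},
    {"grip":0,"delta_pos":[0,0,0],"dr":[0,0,0]},
  ],
)

```text
t: 2.3
ee_pos: [0.3964, -0.1988, 0.2735]
ee_rot: [1.797, 1.899, -0.603]
ft_force: [-0.8, -0.5, -0.1]
finger_gap: 0.0909
```

```bash
python3 -c "
from plan import *
plan(Rs,spoon_tcp(.0))
for n in ('side','top'): cv2.imwrite(f'pics/{n}1.png',manip.read_camera(n)[:,:,::-1])
crop('pics/side1.png','pics/s1.png',300,120,500,320,3)
crop('pics/top1.png','pics/t1.png',330,190,530,360,3)
a=cv2.imread('pics/s1.png');b=cv2.imread('pics/t1.png')
"
```

```text
t 2.3 pos [ 0.3964 -0.1988  0.2735] F [-0.7921 -0.466  -0.0505] gap 0.09090154300284205 j [-0.3067  0.2474  2.1528 -0.966   0.7518  0.3732]
turn units total [-0.0366 -0.0378  0.0371] rows 1 per row [-0.0366 -0.0378  0.0371]
shift AFTER turn, units [0.0618 0.0608 1.1868]  NOW-frame units [0.0568 0.0655 1.1868]
```

View pics/s1.png

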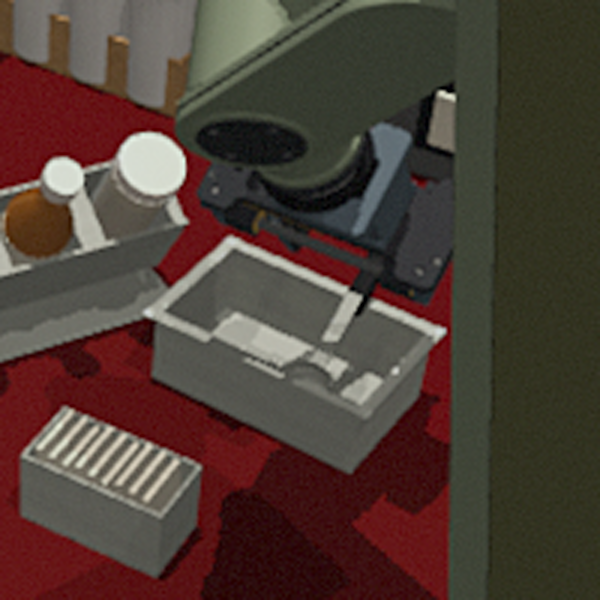

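View pics/t1.png

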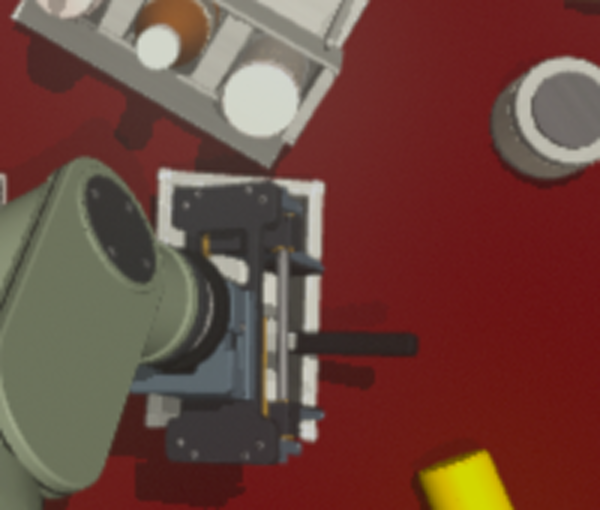

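>>> play_rows(
  steps=[
    {"grip":0,"delta_pos":[0.05,0.06,0.4],"dr":[0,0,0]},
    {"grip":0,"delta_pos":[0,0,0.4],"dr":[0,0,0]},
    {"grip":0,"delta_pos":[0,0,0.38],"dr":[0,0,0]},
    {"grip":0,"delta_pos":[0,0,0],"dr":[0,0,0]},
    {"grip":0,"delta_pos":[0,0,0],"dr":[0,0,0]},
  ],
)

```text
t: 2.9
ee_pos: [0.3999, -0.2366, 0.2288]
ee_rot: [1.804, 1.885, -0.603]
ft_force: [-0.6, 0.0, 0.2]
finger_gap: 0.0911
```

```bash
python3 -c "
from plan import *
plan(Rs,spoon_tcp(.0))
for n in ('side','top'): cv2.imwrite(f'pics/{n}2.png',manip.read_camera(n)[:,:,::-1])
crop('pics/side2.png','pics/s2.png',340,140,460,260,5)
crop('pics/top2.png','pics/t2.png',370,230,490,350,5)
"
```

```text
t 2.9 pos [ 0.3999 -0.2366  0.2288] F [-0.5814  0.0437  0.2278] gap 0.09112254726668816 j [-0.3881  0.344   2.1729 -1.1247  0.6507  0.5054]
turn units total [-0.037   0.0064 -0.0673] rows 1 per row [-0.037   0.0064 -0.0673]
shift AFTER turn, units [0.1298 0.0291 0.0172]  NOW-frame units [0.1301 0.0283 0.017 ]
```

View pics/s2.png

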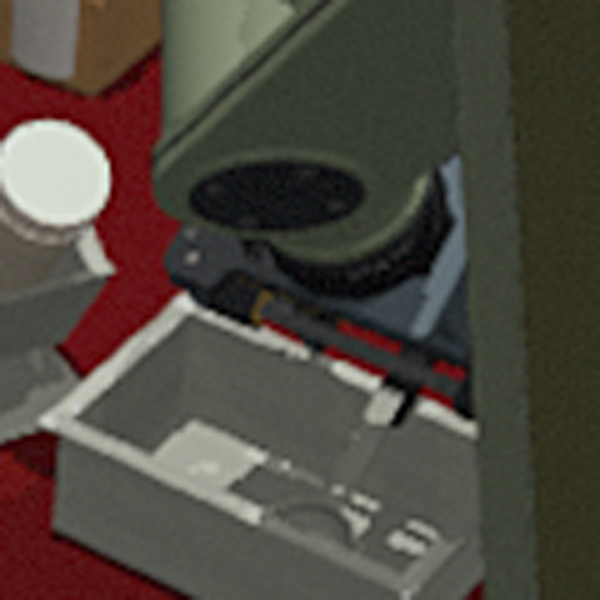

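View pics/t2.png

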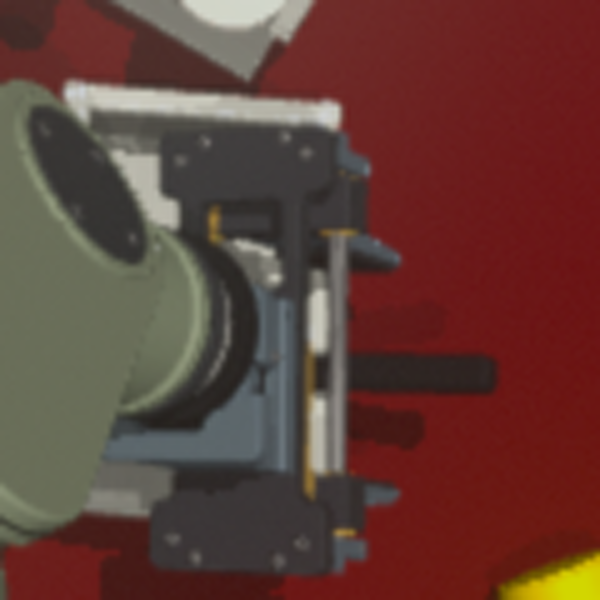

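>>> play_rows(
  newtons=40,
  steps=[
    {"grip":0,"delta_pos":[0.1,0.03,0],"dr":[0,0,0]},
    {"grip":1,"delta_pos":[0,0,0],"dr":[0,0,0]},
    {"grip":1,"delta_pos":[0,0,0],"dr":[0,0,0]},
    {"grip":1,"delta_pos":[0,0,0],"dr":[0,0,0]},
    {"grip":1,"delta_pos":[0,0,0],"dr":[0,0,0]},
    {"grip":1,"delta_pos":[0,0,0],"dr":[0,0,0]},
    {"grip":1,"delta_pos":[0,0,0],"dr":[0,0,0]},
    {"grip":1,"delta_pos":[0,0,0],"dr":[0,0,0]},
    {"grip":1,"delta_pos":[0,0,0],"dr":[0,0,0]},
    {"grip":1,"delta_pos":[0,0,0],"dr":[0,0,0]},
  ],
)

```text
t: 4.0
ee_pos: [0.4025, -0.2319, 0.2259]
ee_rot: [1.799, 1.887, -0.603]
ft_force: [2.9, -4.3, 3.6]
finger_gap: 0.0219
```

```bash
python3 -c "
from plan import *
plan(Rs,spoon_tcp(.0))"
```

```text
t 4.0 pos [ 0.4025 -0.2319  0.2259] F [ 2.9275 -4.3309  3.563 ] gap 0.02190587458528172 j [-0.3754  0.35    2.1755 -1.1331  0.6523  0.5241]
turn units total [-0.0124  0.0224 -0.041 ] rows 1 per row [-0.0124  0.0224 -0.041 ]
shift AFTER turn, units [ 0.0208 -0.0265  0.0259]  NOW-frame units [ 0.0207 -0.0265  0.0259]
```

Still closing; let it finish.

>>> play_rows(
  steps=[
    {"grip":1,"delta_pos":[0,0,0],"dr":[0,0,0]},
    {"grip":1,"delta_pos":[0,0,0],"dr":[0,0,0]},
    {"grip":1,"delta_pos":[0,0,0],"dr":[0,0,0]},
    {"grip":1,"delta_pos":[0,0,0],"dr":[0,0,0]},
  ],
)

```text
t: 4.4
ee_pos: [0.4022, -0.2319, 0.2258]
ee_rot: [1.799, 1.887, -0.603]
ft_force: [2.6, -4.8, 4.7]
finger_gap: 0.0159
```

>>> play_rows(
  steps=[
    {"grip":1,"delta_pos":[-0.12,0,-0.16],"dr":[0,0,0]},
    {"grip":1,"delta_pos":[-0.3,0,-0.4],"dr":[0,0,0]},
    {"grip":1,"delta_pos":[-0.5,0,-0.66],"dr":[0,0,0]},
    {"grip":1,"delta_pos":[-0.5,0,-0.66],"dr":[0,0,0]},
    {"grip":1,"delta_pos":[-0.5,0,-0.66],"dr":[0,0,0]},
    {"grip":1,"delta_pos":[0,0,0],"dr":[0,0,0]},
  ],
)

```text
t: 5.0
ee_pos: [0.4021, -0.2316, 0.3888]
ee_rot: [1.799, 1.88, -0.596]
ft_force: [1.2, -0.6, -1.7]
finger_gap: 0.0157
```

```bash
python3 -c "
from plan import *
cv2.imwrite('pics/side3.png',manip.read_camera('side')[:,:,::-1]);cv2.imwrite('pics/top3.png',manip.read_camera('top')[:,:,::-1])
R=frame([0,0,-1],h(90+TY));T=.0185
y=h(90+TY); p=np.r_[HAND,0.012]+T*y; print(p)
plan(R,p+[0,0,.185+.15])"
```

```text
[0.4078 0.2089 0.012 ]
t 5.1 pos [ 0.4009 -0.2311  0.3838] F [-0.6446  0.0506 -1.0168] gap 0.015866415196200797 j [-0.3758  0.1221  1.9659 -0.7628  0.9155  0.0156]
turn units total [-0.1325  6.1516 -0.4055] rows 7 per row [-0.0189  0.8788 -0.0579]
shift AFTER turn, units [8.7527 0.9313 0.7359]  NOW-frame units [ 7.466   0.5461 -4.6882]
```

View pics/side3.png

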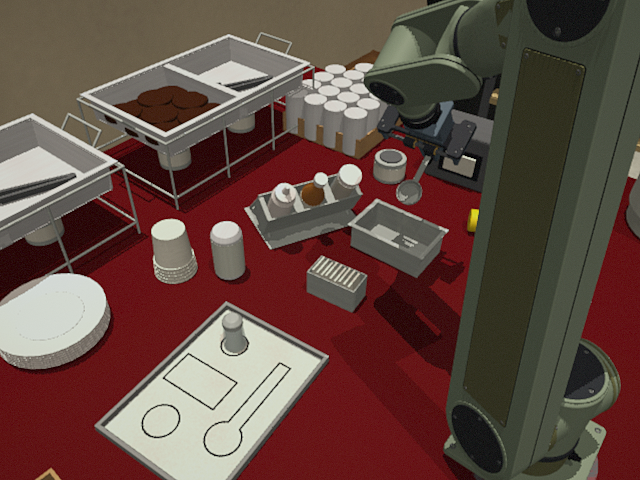

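>>> play_rows(
  steps=[
    {"grip":1,"delta_pos":[0,0,0],"dr":[-0.02,0.88,-0.06]},
    {"grip":1,"delta_pos":[0,0,0],"dr":[-0.02,0.88,-0.06]},
    {"grip":1,"delta_pos":[0,0,0],"dr":[-0.02,0.88,-0.06]},
    {"grip":1,"delta_pos":[0,0,0],"dr":[-0.02,0.88,-0.06]},
    {"grip":1,"delta_pos":[0,0,0],"dr":[-0.02,0.88,-0.06]},
    {"grip":1,"delta_pos":[0,0,0],"dr":[-0.02,0.88,-0.06]},
    {"grip":1,"delta_pos":[0,0,0],"dr":[-0.02,0.88,-0.06]},
    {"grip":1,"delta_pos":[0,0,0],"dr":[0,0,0]},
  ],
)

```text
t: 5.9
ee_pos: [0.4011, -0.232, 0.3816]
ee_rot: [-2.115, -2.316, 0.001]
ft_force: [0.6, -0.2, -0.6]
finger_gap: 0.016
```

>>> play_rows(
  steps=[
    {"grip":1,"delta_pos":[0.4,0,0],"dr":[0,0,0]},
    {"grip":1,"delta_pos":[0.9,0.1,0],"dr":[0,0,0]},
    {"grip":1,"delta_pos":[0.9,0.1,0],"dr":[0,0,0]},
    {"grip":1,"delta_pos":[0.9,0.1,0],"dr":[0,0,0]},
    {"grip":1,"delta_pos":[0.9,0.1,0],"dr":[0,0,0]},
    {"grip":1,"delta_pos":[0.9,0.1,0],"dr":[0,0,0]},
    {"grip":1,"delta_pos":[0.9,0.1,0],"dr":[0,0,0]},
    {"grip":1,"delta_pos":[0.9,0.1,0],"dr":[0,0,0]},
    {"grip":1,"delta_pos":[0.9,0.1,0.2],"dr":[0,0,0]},
    {"grip":1,"delta_pos":[0.7,0.1,0.3],"dr":[0,0,0]},
    {"grip":1,"delta_pos":[0.4,0.1,0.2],"dr":[0,0,0]},
    {"grip":1,"delta_pos":[0,0,0],"dr":[0,0,0]},
  ],
)

```text
t: 7.1
ee_pos: [0.4104, 0.2079, 0.3461]
ee_rot: [-2.112, -2.326, 0.008]
ft_force: [-0.9, -0.2, -1.0]
finger_gap: 0.0158
```

```bash
python3 -c "
from plan import *
cv2.imwrite('pics/side4.png',manip.read_camera('side')[:,:,::-1]);cv2.imwrite('pics/top4.png',manip.read_camera('top')[:,:,::-1])
R=frame([0,0,-1],h(90+TY));T=.024
y=h(90+TY); p=np.r_[HAND,0.012]+T*y; print(p)
plan(R,p+[0,0,.185])
crop('pics/side4.png','pics/s4.png',90,200,340,400,3.1)
crop('pics/top4.png','pics/t4.png',90,190,290,340,3.9)
"
```

```text
[0.4073 0.2144 0.012 ]
t 7.2 pos [0.4106 0.2059 0.3477] F [ 0.1652 -0.4136 -0.8041] gap 0.01587432552757135 j [ 0.4405  0.1876  1.9035 -0.0025  1.0537  0.3479]
turn units total [-0.0211  0.0296  0.035 ] rows 1 per row [-0.0211  0.0296  0.035 ]
shift AFTER turn, units [ 0.1745 -0.0492  3.0141]  NOW-frame units [ 0.184  -0.0419  3.0136]
```

View pics/side4.png

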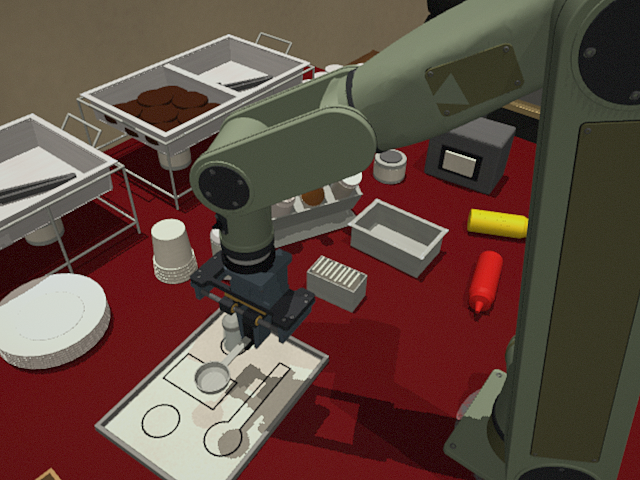

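View pics/t4.png

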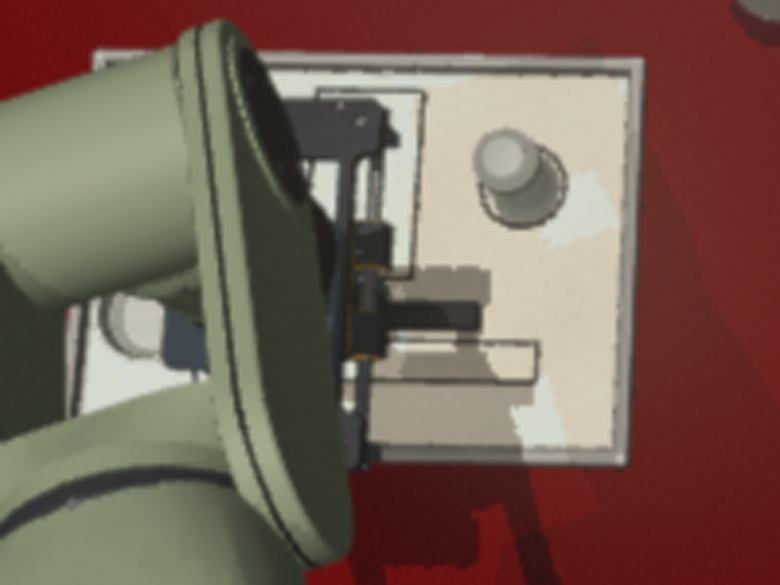

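```bash
python3 -c "
from fit import *
print('hand end',onz('top',px(3.9,90,190,[(481,315)]),.165))
crop('pics/side4.png','pics/s4b.png',180,310,290,410,7)
"
```

```text
hand end [[0.4177 0.1377 0.165 ]]
```

View pics/s4b.png

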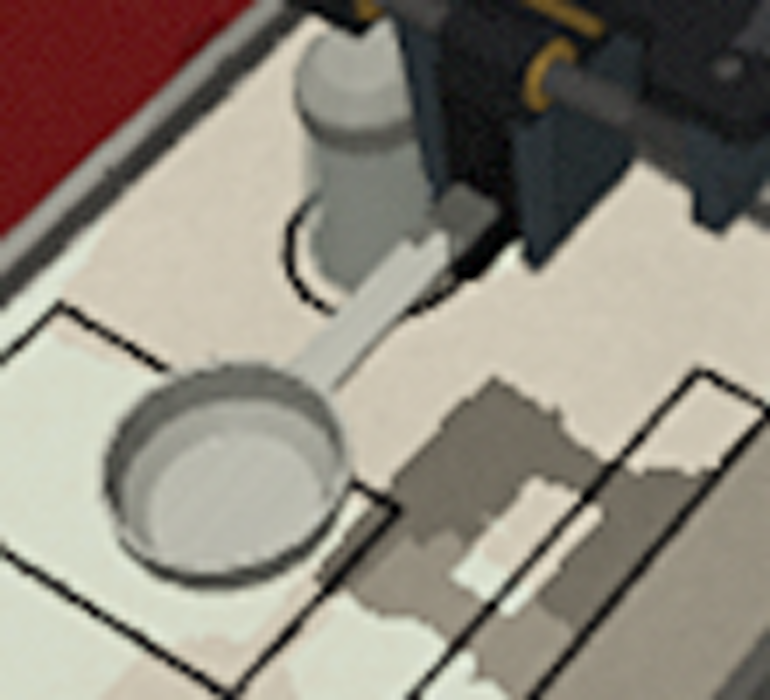

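```bash
python3 -c "
from fit import *
B=px(7,180,310,[(227,469)])
for z in(.17,.175,.18): print(onz('side',B,z))
# width check
print(np.linalg.norm(onz('side',px(7,180,310,[(104,480)]),.175)-onz('side',px(7,180,310,[(350,465)]),.175)))
print(manip.get_obs()['ee_pos'])
"
```

```text
[[0.4023 0.3102 0.17  ]]
[[0.3993 0.3123 0.175 ]]
[[0.3963 0.3145 0.18  ]]
0.05084946443310412
[0.4106 0.2059 0.3477]
```

>>> play_rows(
  steps=[
    {"grip":1,"delta_pos":[0,0,0.5],"dr":[0,0,0.03]},
    {"grip":1,"delta_pos":[0,0,0.6],"dr":[0,0,0.03]},
    {"grip":1,"delta_pos":[0,0,0.6],"dr":[0,0,0]},
    {"grip":1,"delta_pos":[0,0,0.5],"dr":[0,0,0]},
    {"grip":1,"delta_pos":[0,0,0.3],"dr":[0,0,0]},
    {"grip":1,"delta_pos":[0,0,0.2],"dr":[0,0,0]},
    {"grip":1,"delta_pos":[0,0,0],"dr":[0,0,0]},
    {"grip":1,"delta_pos":[0,0,0],"dr":[0,0,0]},
  ],
)

```text
t: 8.0
ee_pos: [0.4116, 0.2056, 0.2146]
ee_rot: [2.124, 2.313, 0.001]
ft_force: [0.1, -0.2, -0.4]
finger_gap: 0.0159
```

```bash
python3 -c "
from fit import *
from plan import *
cv2.imwrite('pics/side5.png',manip.read_camera('side')[:,:,::-1]);cv2.imwrite('pics/top5.png',manip.read_camera('top')[:,:,::-1])
R=frame([0,0,-1],h(90+TY))
plan(R,[.409,.2065,.198])
crop('pics/side5.png','pics/s5.png',180,340,310,470,6)
crop('pics/top5.png','pics/t5.png',90,190,290,340,3.9)
"
```

```text
t 8.1 pos [0.4116 0.2059 0.2149] F [ 0.1777  0.3529 -0.7015] gap 0.01561973601637268 j [ 0.439   0.3611  2.0765 -0.0012  0.7018  0.3541]
turn units total [ 0.0224 -0.0003 -0.0413] rows 1 per row [ 0.0224 -0.0003 -0.0413]
shift AFTER turn, units [ 0.0168 -0.0514  0.3379]  NOW-frame units [ 0.0166 -0.0523  0.3378]
```

View pics/s5.png

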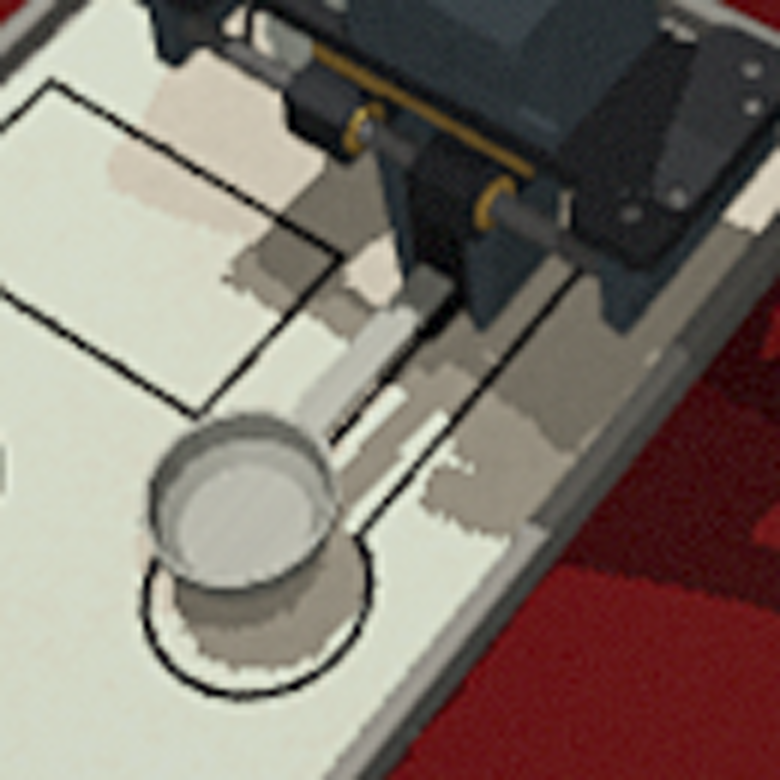

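View pics/t5.png

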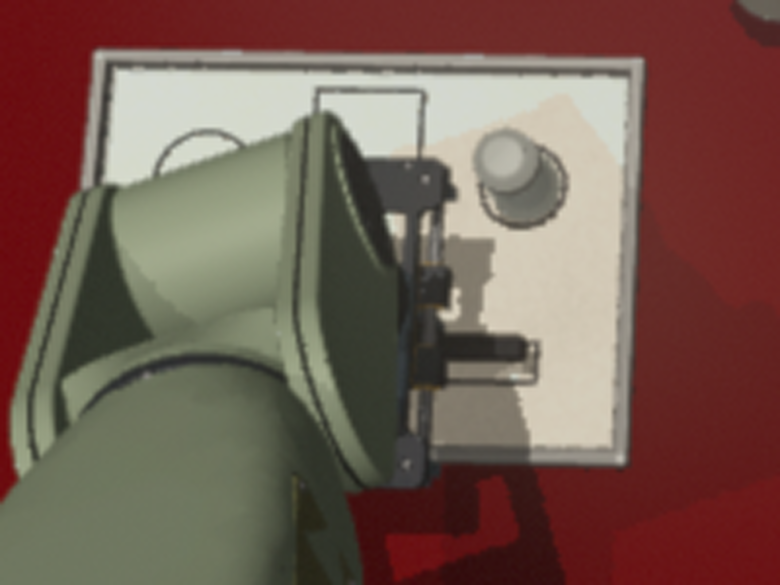

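```bash
python3 -c "
from fit import *
for z in (.036,.041,.046): print(onz('side',px(6,180,340,[(242,500)]),z))
print('hand end',onz('top',px(3.9,90,190,[(526,347)]),.031))"
```

```text
[[0.4064 0.3077 0.036 ]]
[[0.4039 0.3095 0.041 ]]
[[0.4013 0.3113 0.046 ]]
hand end [[0.4193 0.1374 0.031 ]]
```

>>> play_rows(
  steps=[
    {"grip":1,"delta_pos":[0.07,-0.085,0.1],"dr":[0,0,0]},
    {"grip":1,"delta_pos":[0,0,0.14],"dr":[0,0,0]},
    {"grip":1,"delta_pos":[0,0,0],"dr":[0,0,0]},
    {"grip":1,"delta_pos":[0,0,0.03],"dr":[0,0,0]},
    {"grip":1,"delta_pos":[0,0,0],"dr":[0,0,0]},
  ],
)

```text
t: 8.6
ee_pos: [0.4067, 0.2091, 0.2003]
ee_rot: [2.123, 2.315, -0.001]
ft_force: [0.3, -0.4, -0.5]
finger_gap: 0.0159
```

```bash
python3 -c "
from fit import *
from plan import *
cv2.imwrite('pics/side6.png',manip.read_camera('side')[:,:,::-1]);cv2.imwrite('pics/top6.png',manip.read_camera('top')[:,:,::-1])
print(manip.get_obs()['ee_pos'],manip.get_obs()['ft_force'])
crop('pics/side6.png','pics/s6.png',180,340,310,470,6)
crop('pics/top6.png','pics/t6.png',90,190,290,340,3.9)
"
```

```text
[0.4068 0.2091 0.2005] [-0.0542  0.8101 -1.0975]
```

View pics/s6.png

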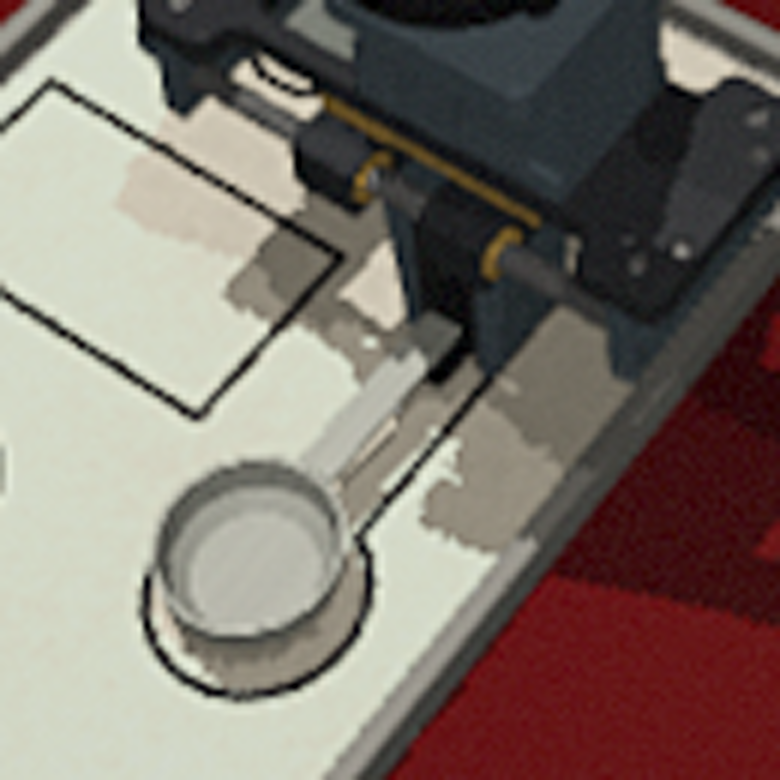

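View pics/t6.png

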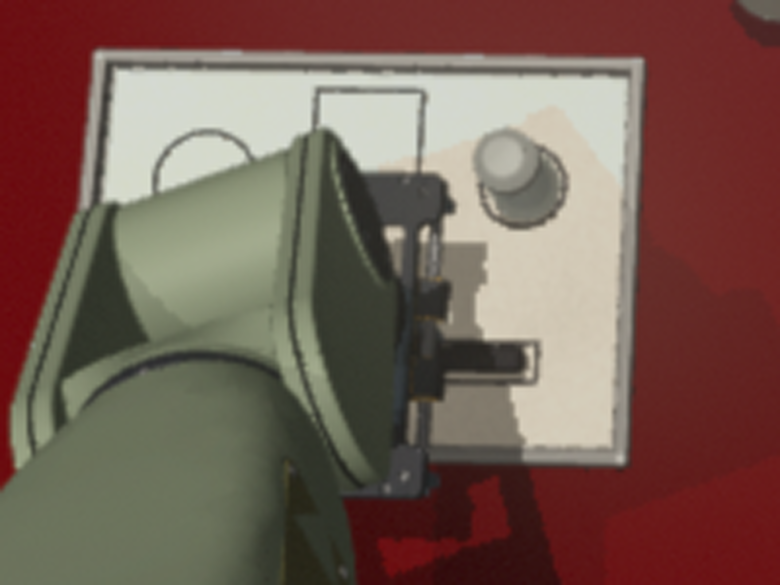

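```bash
python3 -c "
from fit import *
for z in (.024,.028,.033): print(onz('side',px(6,180,340,[(254,550)]),z))
print('hand end',onz('top',px(3.9,90,190,[(523,358)]),.016))"
```

```text
[[0.399 0.312 0.024]]
[[0.397  0.3134 0.028 ]]
[[0.3946 0.3152 0.033 ]]
hand end [[0.4143 0.1411 0.016 ]]
```

>>> play_rows(
  steps=[
    {"grip":1,"delta_pos":[0,0,0.03],"dr":[0,0,0]},
    {"grip":1,"delta_pos":[0,0,0],"dr":[0,0,0]},
    {"grip":1,"delta_pos":[0,0,0.02],"dr":[0,0,0]},
    {"grip":1,"delta_pos":[0,0,0],"dr":[0,0,0]},
  ],
)

```text
t: 9.1
ee_pos: [0.4067, 0.209, 0.1979]
ee_rot: [2.123, 2.315, -0.0]
ft_force: [-0.3, -0.2, -0.7]
finger_gap: 0.0156
```

>>> play_rows(
  steps=[
    {"grip":1,"delta_pos":[0,0,0.02],"dr":[0,0,0]},
    {"grip":1,"delta_pos":[0,0,0],"dr":[0,0,0]},
  ],
)

```text
t: 9.3
ee_pos: [0.4067, 0.209, 0.1969]
ee_rot: [2.123, 2.315, -0.001]
ft_force: [0.2, -0.8, -0.8]
finger_gap: 0.0159
```

>>> play_rows(
  steps=[
    {"grip":1,"delta_pos":[0,0,0.02],"dr":[0,0,0]},
    {"grip":1,"delta_pos":[0,0,0],"dr":[0,0,0]},
  ],
)

```text
t: 9.5
ee_pos: [0.4067, 0.2091, 0.1959]
ee_rot: [2.123, 2.315, -0.001]
ft_force: [-0.5, -0.1, -0.0]
finger_gap: 0.0156
```

>>> play_rows(
  steps=[
    {"grip":0.8,"delta_pos":[0,0,0],"dr":[0,0,0]},
    {"grip":0.7,"delta_pos":[0,0,0],"dr":[0,0,0]},
    {"grip":0.6,"delta_pos":[0,0,0],"dr":[0,0,0]},
    {"grip":0.6,"delta_pos":[0,0,0],"dr":[0,0,0]},
    {"grip":0.6,"delta_pos":[0,0,0],"dr":[0,0,0]},
  ],
)

```text
t: 10.0
ee_pos: [0.4067, 0.2091, 0.196]
ee_rot: [2.123, 2.315, -0.0]
ft_force: [0.6, 0.3, 0.1]
finger_gap: 0.0366
```

>>> play_rows(
  steps=[
    {"grip":0.6,"delta_pos":[0,0,-0.1],"dr":[0,0,0]},
    {"grip":0.6,"delta_pos":[0,0,-0.4],"dr":[0,0,0]},
    {"grip":0.5,"delta_pos":[0,0,-0.8],"dr":[0,0,0]},
    {"grip":0,"delta_pos":[0,0,-1],"dr":[0,0,0]},
    {"grip":0,"delta_pos":[-0.5,0,-1],"dr":[0,0,0]},
    {"grip":0,"delta_pos":[-1,0,0],"dr":[0,0,0]},
    {"grip":0,"delta_pos":[-1,0,0],"dr":[0,0,0]},
    {"grip":0,"delta_pos":[-1,0,0],"dr":[0,0,0]},
    {"grip":0,"delta_pos":[-1,0,0],"dr":[0,0,0]},
    {"grip":0,"delta_pos":[-1,0,0],"dr":[0,0,0]},
    {"grip":0,"delta_pos":[0,0,0],"dr":[0,0,0]},
  ],
)

```text
t: 11.1
ee_pos: [0.4302, -0.0669, 0.3564]
ee_rot: [2.13, 2.305, -0.001]
ft_force: [0.0, 1.4, -0.7]
finger_gap: 0.0912
```

```bash
cat >> plan.py <<'E'
CA=np.array([.4525,-.0777]);CY=np.degrees(.1063)
E
python3 -c "
from fit import *
from plan import *
cv2.imwrite('pics/side7.png',manip.read_camera('side')[:,:,::-1]);cv2.imwrite('pics/top7.png',manip.read_camera('top')[:,:,::-1])
plan(frame([0,0,-1],h(CY)),np.r_[CA,.042+.172+.08])
crop('pics/side7.png','pics/s7.png',100,290,335,480,3.3)
crop('pics/top7.png','pics/t7.png',90,190,290,340,3.9)
"
```

```text
t 11.2 pos [ 0.4299 -0.0631  0.356 ] F [ 1.0393  0.8209 -0.4914] gap 0.09124887734482613 j [-0.1723  0.1401  1.9405  0.0001  1.0609 -0.2551]
turn units total [ 0.0012 -0.0015 14.775 ] rows 15 per row [ 0.0001 -0.0001  0.985 ]
shift AFTER turn, units [0.4191 0.3378 1.2394]  NOW-frame units [-0.3279  0.4267  1.2394]
```

View pics/s7.png

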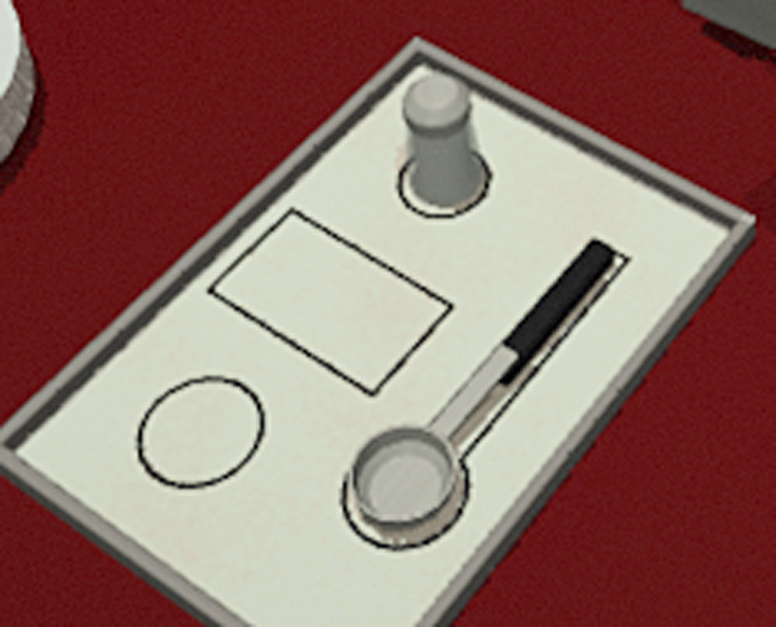

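View pics/t7.png

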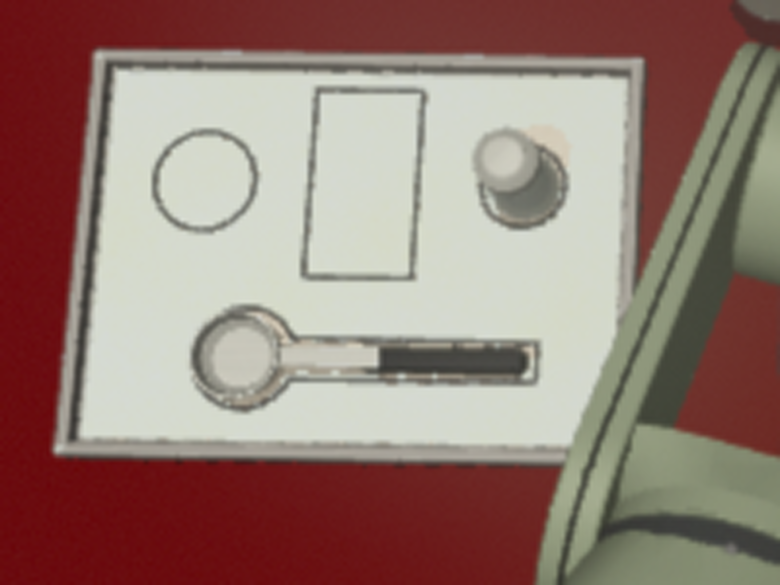

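```bash
python3 -c "
from fit import *
print(onz('top',px(3.9,90,190,[(240,355)]),.024),onz('side',px(3.3,100,290,[(404,475)]),.024),'want .3984 .313')
print(onz('top',px(3.9,90,190,[(528,360)]),.018),onz('side',px(3.3,100,290,[(604,245)]),.02),'want .414 .1407')
"
```

```text
[[0.3976 0.3072 0.024 ]] [[0.3958 0.3148 0.024 ]] want .3984 .313
[[0.4132 0.1376 0.018 ]] [[0.4112 0.1453 0.02  ]] want .414 .1407
```

>>> play_rows(
  steps=[
    {"grip":0,"delta_pos":[0,0,0],"dr":[0,0,1]},
    {"grip":0,"delta_pos":[0,0,0],"dr":[0,0,1]},
    {"grip":0,"delta_pos":[0,0,0],"dr":[0,0,1]},
    {"grip":0,"delta_pos":[0,0,0],"dr":[0,0,1]},
    {"grip":0,"delta_pos":[0,0,0],"dr":[0,0,1]},
    {"grip":0,"delta_pos":[0,0,0],"dr":[0,0,1]},
    {"grip":0,"delta_pos":[0,0,0],"dr":[0,0,1]},
    {"grip":0,"delta_pos":[0,0,0],"dr":[0,0,1]},
    {"grip":0,"delta_pos":[0,0,0],"dr":[0,0,1]},
    {"grip":0,"delta_pos":[0,0,0],"dr":[0,0,1]},
    {"grip":0,"delta_pos":[0,0,0],"dr":[0,0,1]},
    {"grip":0,"delta_pos":[0,0,0],"dr":[0,0,1]},
  ],
)

```text
t: 12.4
ee_pos: [0.4299, -0.0602, 0.3559]
ee_rot: [3.079, 0.623, 0.0]
ft_force: [-0.3, 0.0, 0.2]
finger_gap: 0.0914
```

>>> play_rows(
  steps=[
    {"grip":0,"delta_pos":[0,0,0],"dr":[0,0,1]},
    {"grip":0,"delta_pos":[0,0,0],"dr":[0,0,1]},
    {"grip":0,"delta_pos":[0,0,0],"dr":[0,0,0.78]},
    {"grip":0,"delta_pos":[0.4,0.34,0],"dr":[0,0,0]},
    {"grip":0,"delta_pos":[0,0,0.6],"dr":[0,0,0]},
    {"grip":0,"delta_pos":[0,0,0.6],"dr":[0,0,0]},
    {"grip":0,"delta_pos":[0,0,0],"dr":[0,0,0]},
    {"grip":0,"delta_pos":[0,0,0],"dr":[0,0,0]},
  ],
)

```text
t: 13.2
ee_pos: [0.452, -0.0756, 0.2962]
ee_rot: [3.137, 0.175, -0.001]
ft_force: [-0.2, -0.3, -0.1]
finger_gap: 0.0912
```

```bash
python3 -c "
from fit import *
from plan import *
cv2.imwrite('pics/side8.png',manip.read_camera('side')[:,:,::-1]);cv2.imwrite('pics/top8.png',manip.read_camera('top')[:,:,::-1])
plan(frame([0,0,-1],h(CY)),np.r_[CA,.042+.172])
crop('pics/side8.png','pics/s8.png',260,200,420,330,4.5)
crop('pics/top8.png','pics/t8.png',260,200,420,330,4.5)
"
```

```text
t 13.3 pos [ 0.4525 -0.0762  0.2973] F [-0.4508 -0.5643  0.2641] gap 0.09109603118328742 j [-0.1919  0.2419  1.9798 -0.0005  0.9167  1.2685]
turn units total [ 0.0125 -0.0287  0.0422] rows 1 per row [ 0.0125 -0.0287  0.0422]
shift AFTER turn, units [-0.0028  0.0292  1.6663]  NOW-frame units [-0.0079  0.027   1.6664]
```

View pics/s8.png

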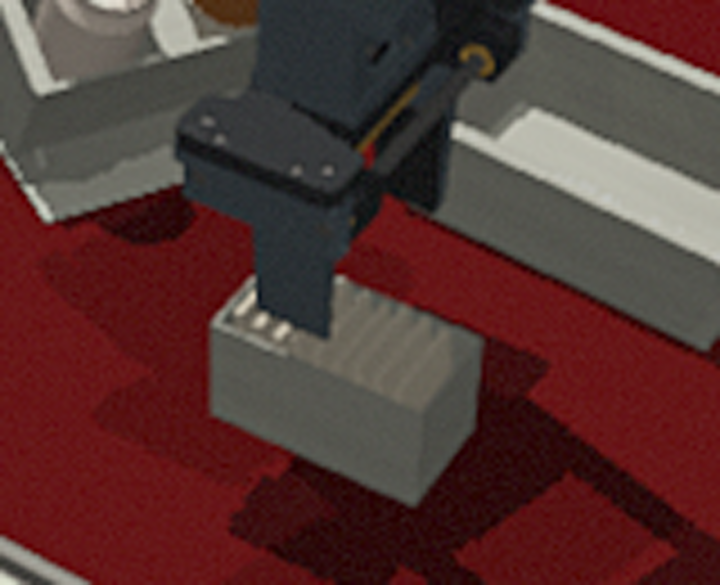

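View pics/t8.png

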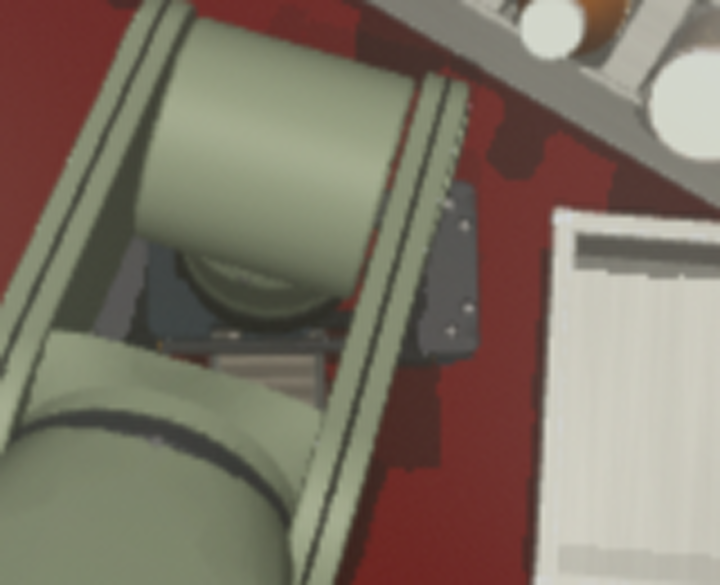

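>>> play_rows(
  steps=[
    {"grip":0,"delta_pos":[0,0.03,0.5],"dr":[0,0,0.04]},
    {"grip":0,"delta_pos":[0,0,0.6],"dr":[0,0,0]},
    {"grip":0,"delta_pos":[0,0,0.4],"dr":[0,0,0]},
    {"grip":0,"delta_pos":[0,0,0.16],"dr":[0,0,0]},
    {"grip":0,"delta_pos":[0,0,0],"dr":[0,0,0]},
    {"grip":0,"delta_pos":[0,0,0],"dr":[0,0,0]},
  ],
)

```text
t: 13.9
ee_pos: [0.4528, -0.0785, 0.2141]
ee_rot: [3.136, 0.165, 0.005]
ft_force: [0.2, 0.5, 0.5]
finger_gap: 0.0914
```

>>> play_rows(
  newtons=30,
  steps=[
    {"grip":1,"delta_pos":[0,0,0],"dr":[0,0,0]},
    {"grip":1,"delta_pos":[0,0,0],"dr":[0,0,0]},
    {"grip":1,"delta_pos":[0,0,0],"dr":[0,0,0]},
    {"grip":1,"delta_pos":[0,0,0],"dr":[0,0,0]},
    {"grip":1,"delta_pos":[0,0,0],"dr":[0,0,0]},
    {"grip":1,"delta_pos":[0,0,0],"dr":[0,0,0]},
    {"grip":1,"delta_pos":[0,0,0],"dr":[0,0,0]},
    {"grip":1,"delta_pos":[0,0,0],"dr":[0,0,0]},
  ],
)

```text
t: 14.7
ee_pos: [0.4521, -0.0783, 0.2131]
ee_rot: [3.137, 0.164, 0.001]
ft_force: [-0.7, 3.2, 5.3]
finger_gap: 0.058
```

```bash
python3 -c "
from plan import *
plan(frame([0,0,-1],h(CY)),np.r_[CA,.042+.172])"
```

```text
t 14.7 pos [ 0.4521 -0.0783  0.2131] F [-0.7161  3.2209  5.3008] gap 0.05802999212318667 j [-0.1965  0.3626  2.0809  0.0001  0.6975  1.2696]
turn units total [ 0.0011 -0.0061 -0.0163] rows 1 per row [ 0.0011 -0.0061 -0.0163]
shift AFTER turn, units [ 0.0084 -0.011  -0.0176]  NOW-frame units [ 0.0084 -0.011  -0.0176]
```

>>> play_rows(
  steps=[
    {"grip":1,"delta_pos":[0,0,-0.2],"dr":[0,0,0]},
    {"grip":1,"delta_pos":[0,0,-0.5],"dr":[0,0,0]},
    {"grip":1,"delta_pos":[0,0,-0.8],"dr":[0,0,0]},
    {"grip":1,"delta_pos":[0,0,-0.8],"dr":[0,0,0]},
    {"grip":1,"delta_pos":[0,0,-0.4],"dr":[0,0,0.14]},
    {"grip":1,"delta_pos":[0,0,0],"dr":[0,0,0]},
  ],
)

```text
t: 15.3
ee_pos: [0.4525, -0.0787, 0.3506]
ee_rot: [3.135, 0.142, 0.01]
ft_force: [0.9, -0.2, -3.9]
finger_gap: 0.0584
```

```bash
python3 -c "
from plan import *
plan(frame([0,0,-1],h(TY)),[.5129,.2572,.217+.08])"
```

```text
t 15.3 pos [ 0.4525 -0.0787  0.3506] F [ 0.9063 -0.2301 -3.8992] gap 0.05840862730569798 j [-0.1969  0.1823  1.902  -0.0014  1.0501  1.2839]
turn units total [ 0.0302 -0.0626  0.0039] rows 1 per row [ 0.0302 -0.0626  0.0039]
shift AFTER turn, units [ 1.8078 -6.5824  1.0724]  NOW-frame units [ 1.8035 -6.585   1.0634]
```

>>> play_rows(
  steps=[
    {"grip":1,"delta_pos":[0.1,-0.4,0],"dr":[0,0,0]},
    {"grip":1,"delta_pos":[0.2,-0.75,0],"dr":[0,0,0]},
    {"grip":1,"delta_pos":[0.2,-0.75,0],"dr":[0,0,0]},
    {"grip":1,"delta_pos":[0.2,-0.75,0],"dr":[0,0,0]},
    {"grip":1,"delta_pos":[0.2,-0.75,0],"dr":[0,0,0]},
    {"grip":1,"delta_pos":[0.2,-0.75,0],"dr":[0,0,0]},
    {"grip":1,"delta_pos":[0.2,-0.75,0],"dr":[0,0,0]},
    {"grip":1,"delta_pos":[0.2,-0.75,0],"dr":[0,0,0]},
    {"grip":1,"delta_pos":[0.2,-0.55,0],"dr":[0,0,0]},
    {"grip":1,"delta_pos":[0.1,-0.38,0],"dr":[0,0,0]},
    {"grip":1,"delta_pos":[0,0,0],"dr":[0,0,0]},
    {"grip":1,"delta_pos":[0,0,0],"dr":[0,0,0]},
  ],
)

```text
t: 16.5
ee_pos: [0.5116, 0.2569, 0.3463]
ee_rot: [3.136, 0.143, -0.004]
ft_force: [-0.6, -0.5, -3.2]
finger_gap: 0.0579
```

```bash
python3 -c "
from plan import *
plan(frame([0,0,-1],h(TY)),[.5129,.2572,.217])
cv2.imwrite('pics/side9.png',manip.read_camera('side')[:,:,::-1])
crop('pics/side9.png','pics/s9.png',90,250,330,470,2.8)"
```

```text
t 16.5 pos [0.5116 0.2569 0.3463] F [-0.5907 -0.4617 -3.1598] gap 0.05787849291094602 j [ 0.4457  0.3589  1.6597 -0.0018  1.1265  1.9262]
turn units total [0.0258 0.0261 0.008 ] rows 1 per row [0.0258 0.0261 0.008 ]
shift AFTER turn, units [ 0.0272 -0.0041  2.5856]  NOW-frame units [ 0.0342 -0.011   2.5855]
```

View pics/s9.png

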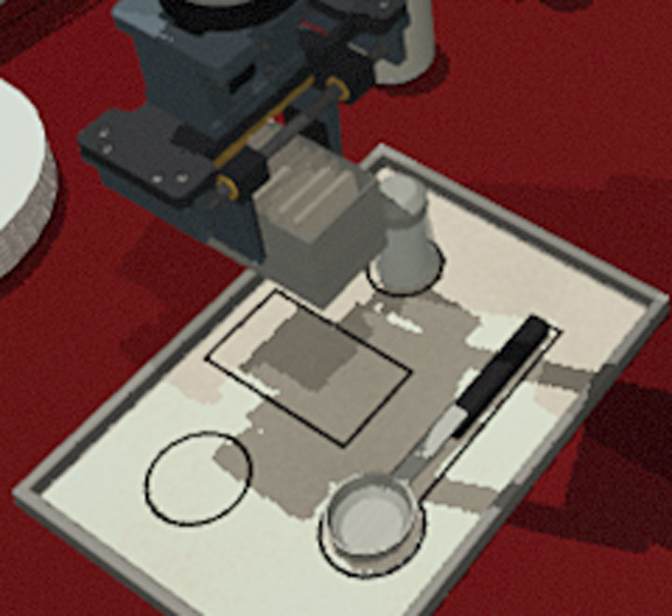

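>>> play_rows(
  steps=[
    {"grip":1,"delta_pos":[0.03,-0.01,0.5],"dr":[0,0,0]},
    {"grip":1,"delta_pos":[0,0,0.6],"dr":[0,0,0]},
    {"grip":1,"delta_pos":[0,0,0.6],"dr":[0,0,0]},
    {"grip":1,"delta_pos":[0,0,0.45],"dr":[0,0,0]},
    {"grip":1,"delta_pos":[0,0,0.25],"dr":[0,0,0]},
    {"grip":1,"delta_pos":[0,0,0],"dr":[0,0,0]},
    {"grip":1,"delta_pos":[0,0,0],"dr":[0,0,0]},
  ],
)

```text
t: 17.25
ee_pos: [0.5139, 0.2576, 0.2285]
ee_rot: [3.138, 0.141, 0.002]
ft_force: [0.1, 0.6, -3.3]
finger_gap: 0.0577
```

```bash
python3 -c "
from plan import *
plan(frame([0,0,-1],h(TY)),[.5129,.2572,.217])
cv2.imwrite('pics/side10.png',manip.read_camera('side')[:,:,::-1])
crop('pics/side10.png','pics/s10.png',120,290,260,430,5)"
```

```text
t 17.25 pos [0.5139 0.2576 0.2285] F [ 0.073   0.5525 -3.2819] gap 0.057724447741875594 j [ 0.4448  0.4829  1.7983 -0.001   0.859   1.9266]
turn units total [ 0.0021 -0.0148 -0.0048] rows 1 per row [ 0.0021 -0.0148 -0.0048]
shift AFTER turn, units [-0.0201  0.0057  0.2299]  NOW-frame units [-0.0205  0.0056  0.2298]
```

View pics/s10.png

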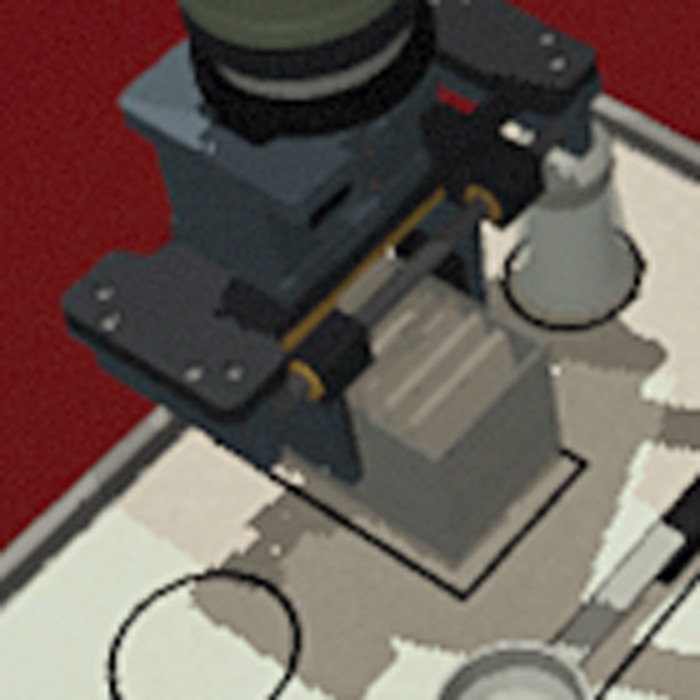

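```bash
python3 -c "
from fit import *
print(onz('side',px(5,120,290,[(455,570)]),.0155),T2(.5129,.2572,.0902,[[-.055,.029,0]]))
print(onz('side',px(5,120,290,[(440,460)]),.0755))
print(onz('side',px(5,120,290,[(552,345)]),.0755),T2(.5129,.2572,.0902,[[-.055,-.029,0]]))"
```

```text
[[0.4559 0.2841 0.0155]] [[0.4555 0.2811 0.    ]]
[[0.4571 0.281  0.0755]]
[[0.4614 0.2242 0.0755]] [[0.4607 0.2234 0.    ]]
```

Aligned within about 2 mm; lower on.

>>> play_rows(
  steps=[
    {"grip":1,"delta_pos":[-0.02,0.01,0.12],"dr":[0,0,0]},
    {"grip":1,"delta_pos":[0,0,0.05],"dr":[0,0,0]},
    {"grip":1,"delta_pos":[0,0,0.03],"dr":[0,0,0]},
    {"grip":1,"delta_pos":[0,0,0],"dr":[0,0,0]},
    {"grip":1,"delta_pos":[0,0,0],"dr":[0,0,0]},
  ],
)

```text
t: 17.8
ee_pos: [0.5125, 0.2574, 0.2177]
ee_rot: [3.138, 0.142, 0.001]
ft_force: [0.4, 0.3, -4.0]
finger_gap: 0.0582
```

>>> play_rows(
  steps=[
    {"grip":1,"delta_pos":[0,0,0.02],"dr":[0,0,0]},
    {"grip":1,"delta_pos":[0,0,0],"dr":[0,0,0]},
  ],
)

```text
t: 18.0
ee_pos: [0.5126, 0.2575, 0.2171]
ee_rot: [3.138, 0.142, 0.002]
ft_force: [-0.5, -0.9, 0.2]
finger_gap: 0.0577
```

>>> play_rows(
  steps=[
    {"grip":1,"delta_pos":[0,0,0.02],"dr":[0,0,0]},
    {"grip":1,"delta_pos":[0,0,0],"dr":[0,0,0]},
  ],
)

```text
t: 18.2
ee_pos: [0.5126, 0.2574, 0.2171]
ee_rot: [3.138, 0.142, 0.002]
ft_force: [-1.3, -1.0, 7.1]
finger_gap: 0.0581
```

>>> play_rows(
  steps=[
    {"grip":0.3,"delta_pos":[0,0,0],"dr":[0,0,0]},
    {"grip":0.2,"delta_pos":[0,0,0],"dr":[0,0,0]},
    {"grip":0.1,"delta_pos":[0,0,0],"dr":[0,0,0]},
    {"grip":0.1,"delta_pos":[0,0,0],"dr":[0,0,0]},
    {"grip":0.1,"delta_pos":[0,0,-0.1],"dr":[0,0,0]},
    {"grip":0.1,"delta_pos":[0,0,-0.5],"dr":[0,0,0]},
    {"grip":0.1,"delta_pos":[0,0,-1],"dr":[0,0,0]},
    {"grip":0.1,"delta_pos":[0,0,-1],"dr":[0,0,0]},
    {"grip":0,"delta_pos":[0,0,-1],"dr":[0,0,0]},
    {"grip":0,"delta_pos":[0,0,0],"dr":[0,0,0]},
  ],
)

```text
t: 19.2
ee_pos: [0.5135, 0.258, 0.404]
ee_rot: [-3.132, -0.142, -0.024]
ft_force: [0.3, -0.1, 0.4]
finger_gap: 0.0912
```

```bash
cat >> plan.py <<'E'
base=np.array([.6982,-.1577,.0305]);AX=np.array([.6223-.6982,-.1216+.1577,.176-.0305]);AX/=np.linalg.norm(AX)
Rb=frame(-AX,h(90-np.degrees(.4439)))
def btcp(g,back=0): return base+AX*(g+.172+back)
E
python3 -c "
from plan import *
plan(Rb,btcp(.114,.10)); print(btcp(.114,.1),btcp(.114),AX)
cv2.imwrite('pics/side11.png',manip.read_camera('side')[:,:,::-1])
cv2.imwrite('pics/top11.png',manip.read_camera('top')[:,:,::-1])
crop('pics/side11.png','pics/s11.png',120,270,300,450,4)"
```

```text
t 19.2 pos [0.5135 0.258  0.404 ] F [ 0.2622 -0.0701  0.4099] gap 0.0912130811061646 j [ 0.4457  0.3159  1.5722 -0.0006  1.2372  1.9263]
turn units total [-4.5099  2.4329 -9.7018] rows 10 per row [-0.451   0.2433 -0.9702]
shift AFTER turn, units [-5.9214  2.2448  2.2024]  NOW-frame units [-0.4068  6.6508  0.7438]
[ 0.5238 -0.0748  0.3647] [ 0.569  -0.0963  0.2782] [-0.4517  0.2148  0.8659]
```

View pics/s11.png

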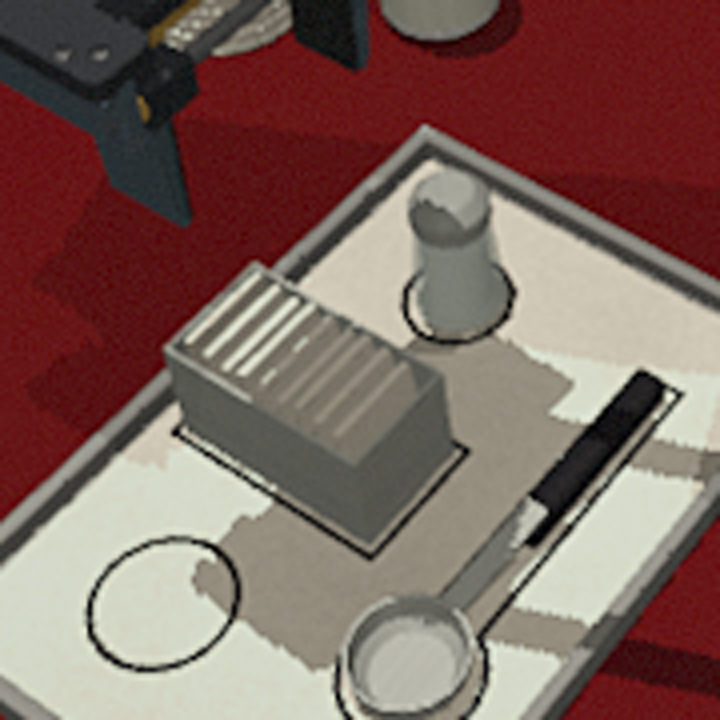

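>>> play_rows(
  steps=[
    {"grip":0,"delta_pos":[0,0.4,0],"dr":[0,0,0]},
    {"grip":0,"delta_pos":[0,0.9,0],"dr":[0,0,0]},
    {"grip":0,"delta_pos":[0,0.9,0],"dr":[0,0,0]},
    {"grip":0,"delta_pos":[-0.1,0.9,0],"dr":[0,0,0]},
    {"grip":0,"delta_pos":[-0.1,0.9,0],"dr":[0,0,0]},
    {"grip":0,"delta_pos":[-0.1,0.9,0],"dr":[0,0,0]},
    {"grip":0,"delta_pos":[-0.1,0.9,0],"dr":[0,0,0]},
    {"grip":0,"delta_pos":[0,0.8,0],"dr":[0,0,0]},
  ],
)

```text
t: 20.1
ee_pos: [0.5212, -0.075, 0.3937]
ee_rot: [-3.138, -0.141, 0.007]
ft_force: [0.8, 0.5, 0.3]
finger_gap: 0.0915
```

>>> play_rows(
  steps=[
    {"grip":0,"delta_pos":[0,0,0],"dr":[-0.45,0.24,-0.97]},
    {"grip":0,"delta_pos":[0,0,0],"dr":[-0.45,0.24,-0.97]},
    {"grip":0,"delta_pos":[0,0,0],"dr":[-0.45,0.24,-0.97]},
    {"grip":0,"delta_pos":[0,0,0],"dr":[-0.45,0.24,-0.97]},
    {"grip":0,"delta_pos":[0,0,0],"dr":[-0.45,0.24,-0.97]},
    {"grip":0,"delta_pos":[0,0,0],"dr":[-0.45,0.24,-0.97]},
    {"grip":0,"delta_pos":[0,0,0],"dr":[-0.45,0.24,-0.97]},
    {"grip":0,"delta_pos":[0,0,0],"dr":[-0.45,0.24,-0.97]},
    {"grip":0,"delta_pos":[0,0,0],"dr":[-0.45,0.24,-0.97]},
    {"grip":0,"delta_pos":[0,0,0],"dr":[-0.45,0.24,-0.97]},
    {"grip":0,"delta_pos":[0,0,0],"dr":[0,0,0]},
  ],
)

```text
t: 21.2
ee_pos: [0.5213, -0.0729, 0.3935]
ee_rot: [2.266, 1.437, 0.352]
ft_force: [-0.1, 0.1, 0.0]
finger_gap: 0.0913
```

```bash
python3 -c "
from plan import *
plan(Rb,btcp(.114,.10))"
```

```text
t 21.2 pos [ 0.5213 -0.0729  0.3935] F [-0.1117  0.0521  0.0163] gap 0.0913247719351124 j [-0.1137  0.1629  1.8581 -0.2826  0.6612  0.5102]
turn units total [-0.1665  0.1401  0.0683] rows 1 per row [-0.1665  0.1401  0.0683]
shift AFTER turn, units [-0.012  -0.2341  0.5282]  NOW-frame units [-0.0026 -0.2249  0.5323]
```

>>> play_rows(
  steps=[
    {"grip":0,"delta_pos":[0,-0.22,0.3],"dr":[-0.16,0.14,0.07]},
    {"grip":0,"delta_pos":[0,0,0.2],"dr":[0,0,0]},
    {"grip":0,"delta_pos":[0,0,0],"dr":[0,0,0]},
    {"grip":0,"delta_pos":[0,0,0],"dr":[0,0,0]},
  ],
)

```text
t: 21.6
ee_pos: [0.5252, -0.0746, 0.3684]
ee_rot: [2.259, 1.425, 0.386]
ft_force: [-0.0, -0.3, -0.9]
finger_gap: 0.091
```

```bash
python3 -c "
from plan import *
plan(Rb,btcp(.114,.0))
cv2.imwrite('pics/side12.png',manip.read_camera('side')[:,:,::-1])
cv2.imwrite('pics/top12.png',manip.read_camera('top')[:,:,::-1])
crop('pics/side12.png','pics/s12.png',210,80,400,260,3.3)
crop('pics/top12.png','pics/t12.png',270,120,470,280,3.5)"
```

```text
t 21.6 pos [ 0.5252 -0.0746  0.3684] F [-0.0442 -0.2699 -0.9149] gap 0.09102552225415185 j [-0.1191  0.1889  1.8986 -0.3001  0.5709  0.5393]
turn units total [ 0.027  -0.0069 -0.0126] rows 1 per row [ 0.027  -0.0069 -0.0126]
shift AFTER turn, units [-0.0151 -0.0559  2.0527]  NOW-frame units [-0.0166 -0.0617  2.0526]
```

View pics/s12.png

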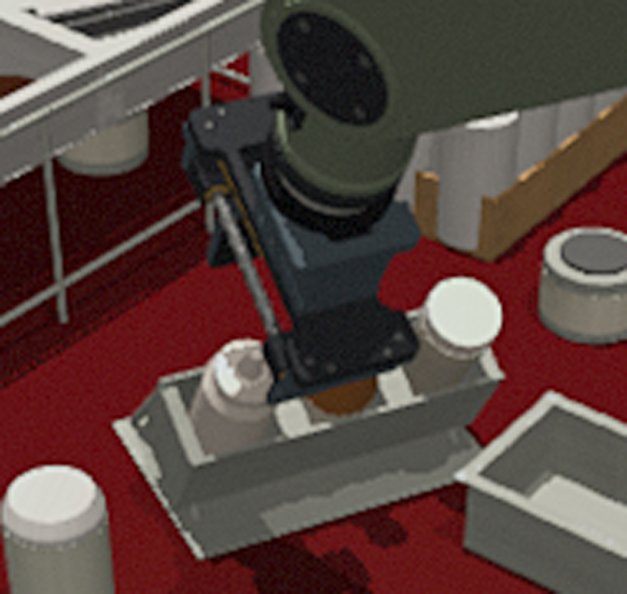

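View pics/t12.png

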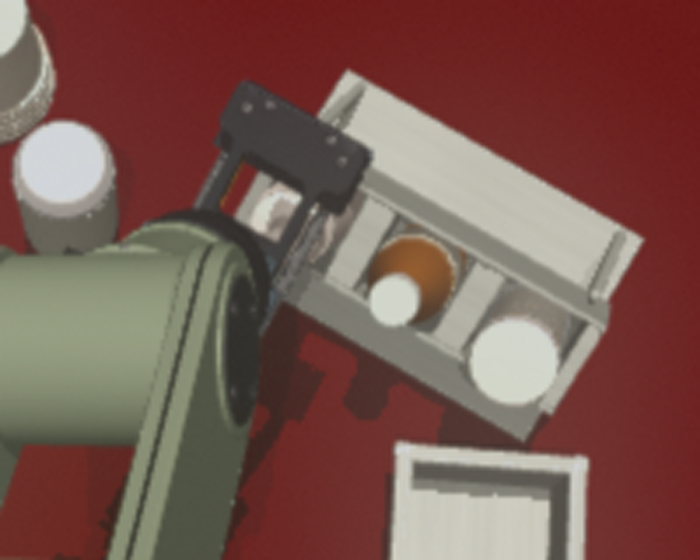

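```bash
python3 -c "
from plan import *
o=manip.get_obs();R=Rn.from_rotvec(o['ee_rot']).as_matrix();p=o['ee_pos']
L=np.array([[0,.089,.112],[0,-.089,.112],[0,.0455,.191],[0,-.0455,.191],[0,0,.191]])
W=p+L@R.T;print(W)
for n,k,a,b in(('side',3.3,210,80),('top',3.5,270,120)): print(n,(proj(n,W)-[a,b])*k, 'nozzle',(proj(n,base+AX*.168)-[a,b])*k)
# bottle offset from tool axis in tool frame
print('base,noz in tool',(R.T@(base-p)),R.T@(base+AX*.168-p))
"
```

```text
[[ 0.6456 -0.1317  0.3173]
 [ 0.5068 -0.0655  0.2276]
 [ 0.6477 -0.1325  0.2272]
 [ 0.5768 -0.0987  0.1813]
 [ 0.6122 -0.1156  0.2042]]
side [[234.0587 134.2045]
 [345.4435 395.2968]
 [235.8194 260.7578]
 [288.7197 387.1214]
 [262.0168 323.3359]] nozzle [[256.6047 350.0738]]
top [[315.4673 107.0685]
 [161.8865 389.6324]
 [303.5729 163.6909]
 [229.7583 298.4714]
 [266.1122 232.0916]] nozzle [[274.7973 231.8149]]
base,noz in tool [-0.0013 -0.0049  0.3893] [-0.0011 -0.0042  0.2213]
```

>>> play_rows(
  steps=[
    {"grip":0,"delta_pos":[-0.02,-0.08,0.4],"dr":[0,0,0]},
    {"grip":0,"delta_pos":[0,0,0.5],"dr":[0,0,0]},
    {"grip":0,"delta_pos":[0,0,0.5],"dr":[0,0,0]},
    {"grip":0,"delta_pos":[0,0,0.3],"dr":[0,0,0]},
    {"grip":0,"delta_pos":[0,0,0.2],"dr":[0,0,0]},
    {"grip":0,"delta_pos":[0,0,0],"dr":[0,0,0]},
    {"grip":0,"delta_pos":[0,0,0],"dr":[0,0,0]},
  ],
)

```text
t: 22.4
ee_pos: [0.5645, -0.0942, 0.2853]
ee_rot: [2.257, 1.425, 0.388]
ft_force: [0.9, 1.1, 0.4]
finger_gap: 0.0913
```

```bash
python3 -c "
from plan import *
plan(Rb,btcp(.114,.0))
o=manip.get_obs();R=Rn.from_rotvec(o['ee_rot']).as_matrix();p=o['ee_pos']
print('base,noz in tool',(R.T@(base-p)),R.T@(base+AX*.168-p))
cv2.imwrite('pics/side13.png',manip.read_camera('side')[:,:,::-1])
crop('pics/side13.png','pics/s13.png',220,120,380,260,4)"
```

```text
t 22.4 pos [ 0.5645 -0.0942  0.2853] F [0.926  1.0604 0.4297] gap 0.09132559744826009 j [-0.1487  0.3429  1.9258 -0.3924  0.3898  0.6232]
turn units total [ 0.0472 -0.0146 -0.009 ] rows 1 per row [ 0.0472 -0.0146 -0.009 ]
shift AFTER turn, units [0.0021 0.0134 0.1727]  NOW-frame units [0.0018 0.0126 0.1727]
base,noz in tool [-0.0003 -0.0008  0.2946] [-0.0001  0.      0.1266]
```

View pics/s13.png

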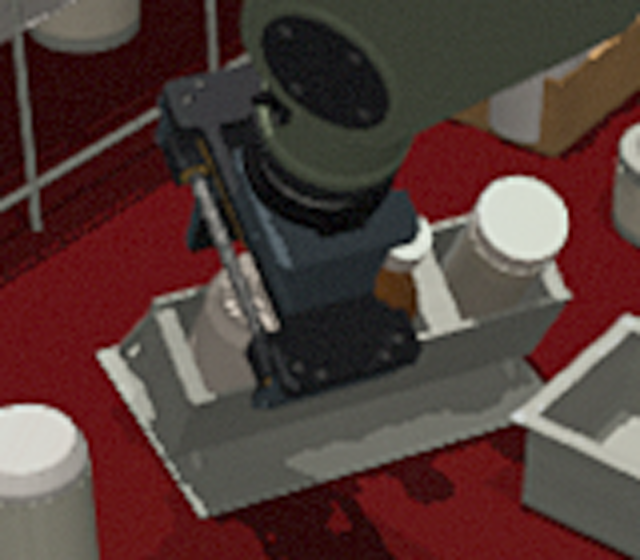

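>>> play_rows(
  newtons=25,
  steps=[
    {"grip":0,"delta_pos":[0,0,0.1],"dr":[0,0,0]},
    {"grip":0,"delta_pos":[0,0,0.06],"dr":[0,0,0]},
    {"grip":0,"delta_pos":[0,0,0],"dr":[0,0,0]},
    {"grip":0,"delta_pos":[0,0,0],"dr":[0,0,0]},
  ],
)

```text
t: 22.85
ee_pos: [0.568, -0.096, 0.2778]
ee_rot: [2.257, 1.425, 0.387]
ft_force: [-0.6, 0.7, 0.2]
finger_gap: 0.0913
```

>>> play_rows(
  newtons=25,
  steps=[
    {"grip":1,"delta_pos":[0,0,0],"dr":[0,0,0]},
    {"grip":1,"delta_pos":[0,0,0],"dr":[0,0,0]},
    {"grip":1,"delta_pos":[0,0,0],"dr":[0,0,0]},
    {"grip":1,"delta_pos":[0,0,0],"dr":[0,0,0]},
    {"grip":1,"delta_pos":[0,0,0],"dr":[0,0,0]},
    {"grip":1,"delta_pos":[0,0,0],"dr":[0,0,0]},
    {"grip":1,"delta_pos":[0,0,0],"dr":[0,0,0]},
    {"grip":1,"delta_pos":[0,0,0],"dr":[0,0,0]},
  ],
)

```text
t: 23.65
ee_pos: [0.5679, -0.096, 0.2777]
ee_rot: [2.258, 1.426, 0.386]
ft_force: [-2.0, 0.7, 0.4]
finger_gap: 0.0533
```

```bash
python3 -c "
from plan import *
plan(Rb,btcp(.114,.0))"
```

```text
t 23.65 pos [ 0.5679 -0.096   0.2777] F [-1.9994  0.6534  0.3921] gap 0.05328159299033158 j [-0.1511  0.3576  1.9263 -0.4031  0.3765  0.6331]
turn units total [ 0.0338 -0.0107 -0.0071] rows 1 per row [ 0.0338 -0.0107 -0.0071]
shift AFTER turn, units [0.0042 0.0243 0.0026]  NOW-frame units [0.0042 0.0243 0.0026]
```

>>> play_rows(
  steps=[
    {"grip":1,"delta_pos":[0,0,-0.1],"dr":[0,0,0]},
    {"grip":1,"delta_pos":[0,0,-0.2],"dr":[0,0,0]},
    {"grip":1,"delta_pos":[0,0,-0.4],"dr":[0,0,0]},
    {"grip":1,"delta_pos":[0,0,-0.5],"dr":[0,0,0]},
    {"grip":1,"delta_pos":[0,0,-0.5],"dr":[0,0,0]},
    {"grip":1,"delta_pos":[0,0,-0.5],"dr":[0,0,0]},
    {"grip":1,"delta_pos":[0,0,-0.5],"dr":[0,0,0]},
    {"grip":1,"delta_pos":[0,0,-0.3],"dr":[0,0,0]},
    {"grip":1,"delta_pos":[0,0,0],"dr":[0,0,0]},
  ],
)

```text
t: 24.55
ee_pos: [0.4988, -0.0633, 0.4099]
ee_rot: [2.255, 1.424, 0.392]
ft_force: [0.2, 0.8, -2.4]
finger_gap: 0.0533
```

```bash
python3 -c "
from plan import *
x=Rb[:,0]
plan(frame([0,0,-1],x),[.5041,.3548,.004+.286+.12])
cv2.imwrite('pics/side14.png',manip.read_camera('side')[:,:,::-1])"
```

```text
t 24.55 pos [ 0.4988 -0.0633  0.4099] F [ 0.2356  0.774  -2.3841] gap 0.05329804234374063 j [-0.1007  0.1073  1.886  -0.2771  0.6602  0.5209]
turn units total [ 5.078  -0.0313 -0.004 ] rows 6 per row [ 0.8463 -0.0052 -0.0007]
shift AFTER turn, units [ 7.5964 -3.4962 -0.0027]  NOW-frame units [ 7.5979 -3.0215 -1.7522]
```

View pics/side14.png

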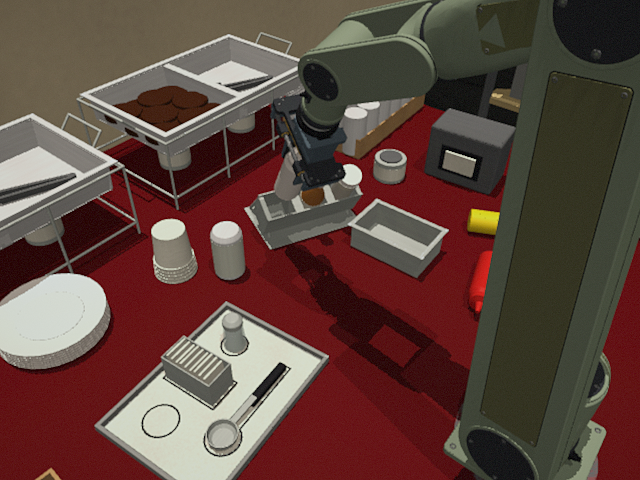

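>>> play_rows(
  steps=[
    {"grip":1,"delta_pos":[0,0,-0.5],"dr":[0,0,0]},
    {"grip":1,"delta_pos":[0,0,-0.5],"dr":[0,0,0]},
    {"grip":1,"delta_pos":[0,0,0],"dr":[0.85,0,0]},
    {"grip":1,"delta_pos":[0,0,0],"dr":[0.85,0,0]},
    {"grip":1,"delta_pos":[0,0,0],"dr":[0.85,0,0]},
    {"grip":1,"delta_pos":[0,0,0],"dr":[0.85,0,0]},
    {"grip":1,"delta_pos":[0,0,0],"dr":[0.85,0,0]},
    {"grip":1,"delta_pos":[0,0,0],"dr":[0.83,0,0]},
    {"grip":1,"delta_pos":[0,0,0],"dr":[0,0,0]},
  ],
)

```text
t: 25.5
ee_pos: [0.4779, -0.0535, 0.449]
ee_rot: [-2.651, -1.674, 0.005]
ft_force: [1.0, -0.2, -2.9]
finger_gap: 0.0536
```

```bash
python3 -c "
from plan import *
x=Rb[:,0]
plan(frame([0,0,-1],x),[.5041,.3548,.004+.286+.12])"
```

```text
t 25.5 pos [ 0.4779 -0.0535  0.449 ] F [ 0.9589 -0.2444 -2.9335] gap 0.053641660050155235 j [-0.1361  0.1446  1.6875  0.0027  1.3157  0.3078]
turn units total [-0.0642 -0.0062 -0.007 ] rows 1 per row [-0.0642 -0.0062 -0.007 ]
shift AFTER turn, units [ 7.599  -3.0333  0.7799]  NOW-frame units [ 7.5963 -3.0335  0.8053]
```

>>> play_rows(
  steps=[
    {"grip":1,"delta_pos":[0.4,-0.16,0],"dr":[0,0,0]},
    {"grip":1,"delta_pos":[0.8,-0.32,0],"dr":[0,0,0]},
    {"grip":1,"delta_pos":[0.8,-0.32,0],"dr":[0,0,0]},
    {"grip":1,"delta_pos":[0.8,-0.32,0],"dr":[0,0,0]},
    {"grip":1,"delta_pos":[0.8,-0.32,0],"dr":[0,0,0]},
    {"grip":1,"delta_pos":[0.8,-0.32,0],"dr":[0,0,0]},
    {"grip":1,"delta_pos":[0.8,-0.32,0],"dr":[0,0,0]},
    {"grip":1,"delta_pos":[0.8,-0.32,0],"dr":[0,0,0]},
    {"grip":1,"delta_pos":[0.8,-0.32,0],"dr":[0,0,0]},
    {"grip":1,"delta_pos":[0.5,-0.2,0],"dr":[0,0,0]},
    {"grip":1,"delta_pos":[0.3,-0.11,0],"dr":[0,0,0]},
    {"grip":1,"delta_pos":[0,0,0],"dr":[0,0,0]},
  ],
)

```text
t: 26.7
ee_pos: [0.5035, 0.3568, 0.4506]
ee_rot: [-2.651, -1.679, 0.001]
ft_force: [-0.3, -0.9, -1.9]
finger_gap: 0.0537
```

```bash
python3 -c "
from plan import *
x=Rb[:,0]
plan(frame([0,0,-1],x),[.5041,.3548,.004+.286])
cv2.imwrite('pics/side15.png',manip.read_camera('side')[:,:,::-1])
cv2.imwrite('pics/top15.png',manip.read_camera('top')[:,:,::-1])
crop('pics/side15.png','pics/s15.png',70,190,320,440,2.4)
crop('pics/top15.png','pics/t15.png',60,120,280,310,3)
"
```

```text
t 26.7 pos [0.5035 0.3568 0.4506] F [-0.2768 -0.8625 -1.8753] gap 0.053726837507708604 j [0.597  0.3644 1.3822 0.004  1.3958 1.0381]
turn units total [-0.0365 -0.0123  0.0196] rows 1 per row [-0.0365 -0.0123  0.0196]
shift AFTER turn, units [-0.0306  0.0286  3.2122]  NOW-frame units [-0.0348  0.0408  3.2121]
```

View pics/s15.png

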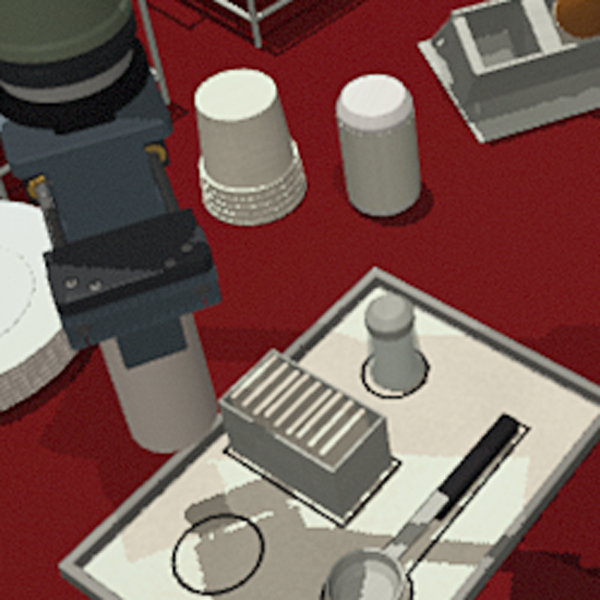

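View pics/t15.png

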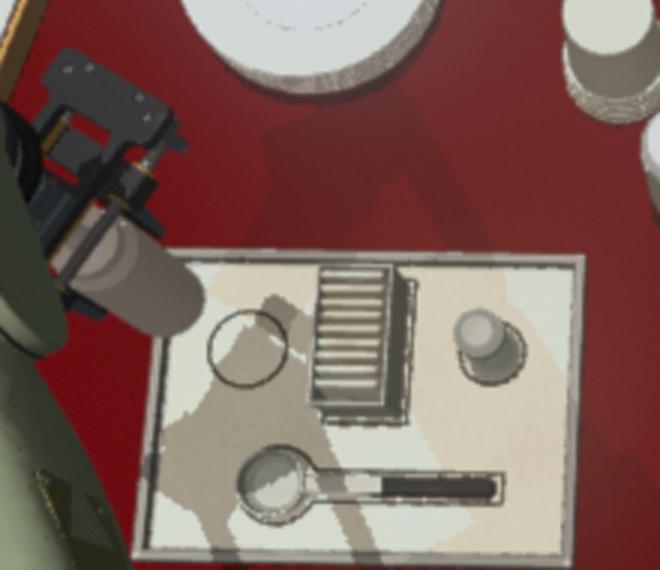

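>>> play_rows(
  steps=[
    {"grip":1,"delta_pos":[-0.03,0.04,0.4],"dr":[-0.03,0,0]},
    {"grip":1,"delta_pos":[0,0,0.7],"dr":[0,0,0]},
    {"grip":1,"delta_pos":[0,0,0.7],"dr":[0,0,0]},
    {"grip":1,"delta_pos":[0,0,0.6],"dr":[0,0,0]},
    {"grip":1,"delta_pos":[0,0,0.35],"dr":[0,0,0]},
    {"grip":1,"delta_pos":[0,0,0.15],"dr":[0,0,0]},
    {"grip":1,"delta_pos":[0,0,0],"dr":[0,0,0]},
    {"grip":1,"delta_pos":[0,0,0],"dr":[0,0,0]},
  ],
)

```text
t: 27.6
ee_pos: [0.505, 0.3529, 0.3081]
ee_rot: [-2.655, -1.676, -0.005]
ft_force: [1.0, -0.5, -2.7]
finger_gap: 0.0537
```

```bash
python3 -c "
from plan import *
x=Rb[:,0]
plan(frame([0,0,-1],x),[.5041,.3548,.004+.286])
cv2.imwrite('pics/side16.png',manip.read_camera('side')[:,:,::-1])
cv2.imwrite('pics/top16.png',manip.read_camera('top')[:,:,::-1])
p=manip.get_obs()['ee_pos'];a=np.linspace(0,2*np.pi,60)
for n,bx,k in(('side',(90,280,230,450),4),('top',(70,150,230,290),4.5)):
    im=cv2.imread(f'pics/{n}16.png');im=cv2.resize(im[bx[1]:bx[3],bx[0]:bx[2]],None,fx=k,fy=k,interpolation=cv2.INTER_CUBIC)
    for zz in(p[2]-.286,p[2]-.286+.085):
        C_=np.c_[p[0]+.027*np.cos(a),p[1]+.027*np.sin(a),a*0+zz];q=((proj(n,C_)-bx[:2]+.5)*k-.5)
        cv2.polylines(im,[q.astype(np.int32)],True,(0,0,255),1)
    cv2.imwrite(f'pics/{n[0]}16o.png',im)
"
```

```text
t 27.6 pos [0.505  0.3529 0.3081] F [ 1.0061 -0.489  -2.653 ] gap 0.05372598458892504 j [0.591  0.4544 1.6081 0.0016 1.0759 1.0349]
turn units total [ 0.0043 -0.0334 -0.0079] rows 1 per row [ 0.0043 -0.0334 -0.0079]
shift AFTER turn, units [ 0.027  -0.0319  0.3619]  NOW-frame units [ 0.0258 -0.0321  0.362 ]
```

View pics/s16o.png

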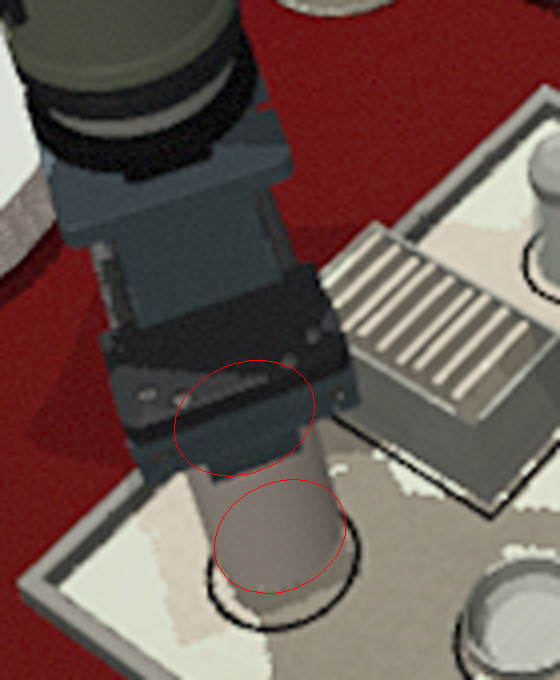

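View pics/t16o.png

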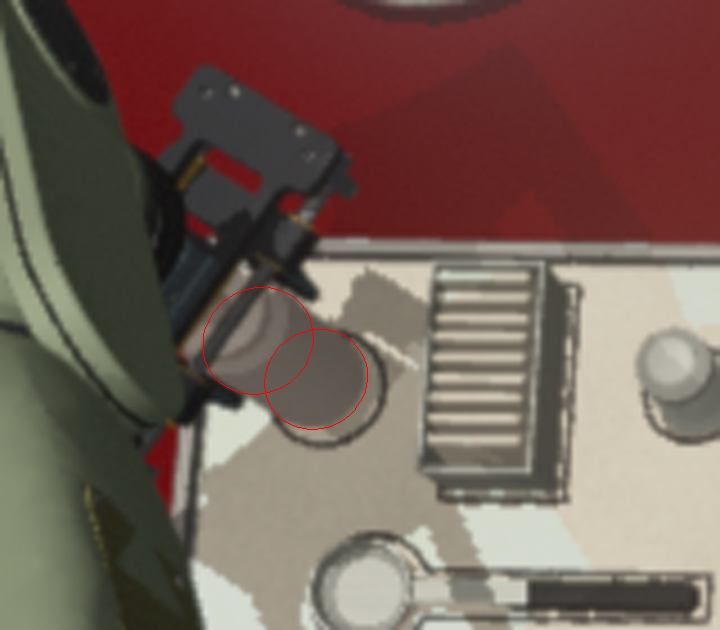

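>>> play_rows(
  steps=[
    {"grip":1,"delta_pos":[0.025,-0.03,0.15],"dr":[0,-0.03,0]},
    {"grip":1,"delta_pos":[0,0,0.12],"dr":[0,0,0]},
    {"grip":1,"delta_pos":[0,0,0.04],"dr":[0,0,0]},
    {"grip":1,"delta_pos":[0,0,0],"dr":[0,0,0]},
    {"grip":1,"delta_pos":[0,0,0],"dr":[0,0,0]},
  ],
)

```text
t: 28.2
ee_pos: [0.5036, 0.3552, 0.2911]
ee_rot: [2.656, 1.678, -0.003]
ft_force: [0.8, -0.4, -1.7]
finger_gap: 0.0537
```

>>> play_rows(
  steps=[
    {"grip":1,"delta_pos":[0,0,0.02],"dr":[0,0,0]},
    {"grip":1,"delta_pos":[0,0,0],"dr":[0,0,0]},
  ],
)

```text
t: 28.4
ee_pos: [0.5036, 0.3551, 0.2903]
ee_rot: [2.656, 1.678, -0.003]
ft_force: [-0.1, -0.2, -1.9]
finger_gap: 0.0535
```

>>> play_rows(
  steps=[
    {"grip":1,"delta_pos":[0,0,0.02],"dr":[0,0,0]},
    {"grip":1,"delta_pos":[0,0,0],"dr":[0,0,0]},
  ],
)

```text
t: 28.6
ee_pos: [0.5037, 0.3551, 0.2894]
ee_rot: [2.656, 1.678, -0.002]
ft_force: [0.3, 0.1, -0.5]
finger_gap: 0.0537
```

>>> play_rows(
  steps=[
    {"grip":1,"delta_pos":[0,0,0.015],"dr":[0,0,0]},
    {"grip":1,"delta_pos":[0,0,0],"dr":[0,0,0]},
  ],
)

```text
t: 28.8
ee_pos: [0.5036, 0.3552, 0.2894]
ee_rot: [-2.656, -1.678, 0.001]
ft_force: [-1.7, 0.2, 4.5]
finger_gap: 0.0534
```

>>> play_rows(
  steps=[
    {"grip":0.38,"delta_pos":[0,0,0],"dr":[0,0,0]},
    {"grip":0.34,"delta_pos":[0,0,0],"dr":[0,0,0]},
    {"grip":0.25,"delta_pos":[0,0,0],"dr":[0,0,0]},
    {"grip":0.1,"delta_pos":[0,0,0],"dr":[0,0,0]},
    {"grip":0,"delta_pos":[0,0,0],"dr":[0,0,0]},
    {"grip":0,"delta_pos":[0,0,0],"dr":[0,0,0]},
    {"grip":0,"delta_pos":[0,0,0],"dr":[0,0,0]},
  ],
)

```text
t: 29.5
ee_pos: [0.5036, 0.3551, 0.2884]
ee_rot: [2.656, 1.678, -0.003]
ft_force: [-0.5, -1.0, 0.5]
finger_gap: 0.091
```

>>> play_rows(
  steps=[
    {"grip":0,"delta_pos":[0,0,-0.1],"dr":[0,0,0]},
    {"grip":0,"delta_pos":[0,0,-0.5],"dr":[0,0,0]},
    {"grip":0,"delta_pos":[0,0,-0.8],"dr":[0,0,0]},
    {"grip":0,"delta_pos":[0,0,-0.8],"dr":[0,0,0]},
    {"grip":0,"delta_pos":[0,0,-0.8],"dr":[0,0,0]},
    {"grip":0,"delta_pos":[-0.8,0,0],"dr":[0,0,0]},
    {"grip":0,"delta_pos":[-0.8,0,0],"dr":[0,0,0]},
    {"grip":0,"delta_pos":[-0.8,0,0],"dr":[0,0,0]},
    {"grip":0,"delta_pos":[-0.8,0,0],"dr":[0,0,0]},
    {"grip":0,"delta_pos":[-0.8,0,0],"dr":[0,0,0]},
    {"grip":0,"delta_pos":[-0.8,0,0],"dr":[0,0,0]},
    {"grip":0,"delta_pos":[-0.8,0,0],"dr":[0,0,0]},
  ],
)

```text
t: 30.7
ee_pos: [0.3825, 0.1011, 0.4394]
ee_rot: [2.655, 1.678, -0.001]
ft_force: [0.2, -0.4, 0.1]
finger_gap: 0.0913
```

>>> play_rows(
  steps=[
    {"grip":0,"delta_pos":[-0.8,0,0],"dr":[0,0,0]},
    {"grip":0,"delta_pos":[-0.8,0,0],"dr":[0,0,0]},
    {"grip":0,"delta_pos":[-0.4,0,0],"dr":[0,0,0]},
    {"grip":0,"delta_pos":[0,0,0],"dr":[0,0,0]},
    {"grip":0,"delta_pos":[0,0,0],"dr":[0,0,0]},
  ],
)

```text
t: 31.2
ee_pos: [0.3407, 0.0121, 0.4396]
ee_rot: [2.657, 1.676, -0.0]
ft_force: [-0.1, 0.4, -0.1]
finger_gap: 0.0913
```

```bash
python3 -c "
from h import *
cv2.imwrite('pics/side17.png',manip.read_camera('side')[:,:,::-1])
cv2.imwrite('pics/top17.png',manip.read_camera('top')[:,:,::-1])
a=np.linspace(0,2*np.pi,60)
def circ(x,y,z,r): return np.c_[x+r*np.cos(a),y+r*np.sin(a),a*0+z]
from fit import T2
X=[circ(.5041,.3548,.004,.027),circ(.5041,.3548,.126,.027),circ(.3984,.313,.024,.027),T2(.5129,.2572,.0902,[[.055,.029,.064],[.055,-.029,.064],[-.055,-.029,.064],[-.055,.029,.064]]),T2(.4095,.1905,.0902,[[.008,.05,.02],[.008,-.05,.02],[-.008,-.05,.02],[-.008,.05,.02]])]
for n,bx,k in(('side',(80,260,340,480),3),('top',(90,170,280,320),4)):
    im=cv2.imread(f'pics/{n}17.png');im=cv2.resize(im[bx[1]:bx[3],bx[0]:bx[2]],None,fx=k,fy=k,interpolation=cv2.INTER_CUBIC)
    for P in X: cv2.polylines(im,[((proj(n,P)-bx[:2]+.5)*k-.5).astype(np.int32)],True,(0,0,255),1)
    cv2.imwrite(f'pics/{n[0]}17o.png',im)
o=manip.get_obs();print(o['t'],o['ee_pos'],o['ft_force'])
"
```

```text
31.3 [0.3411 0.0127 0.4393] [ 0.1164 -0.6283  0.0283]
```

View pics/s17o.png

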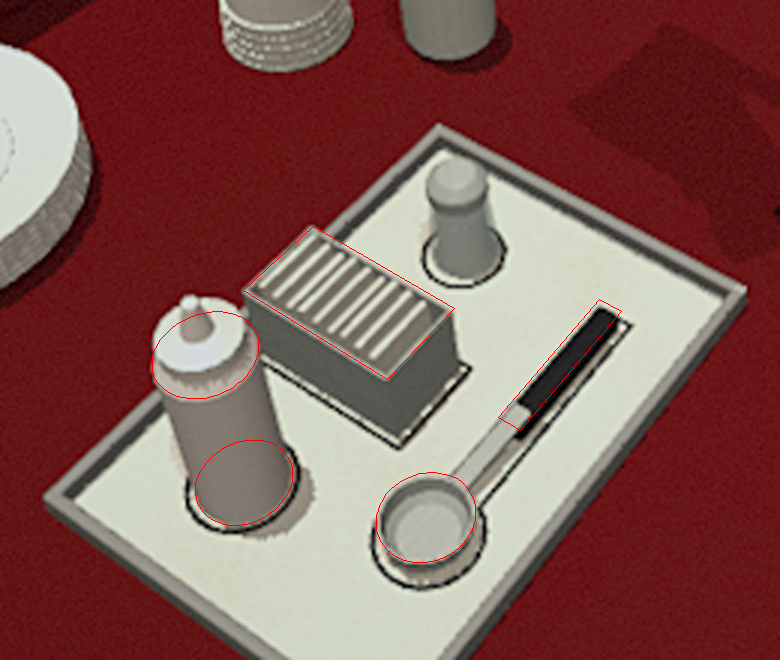

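View pics/t17o.png

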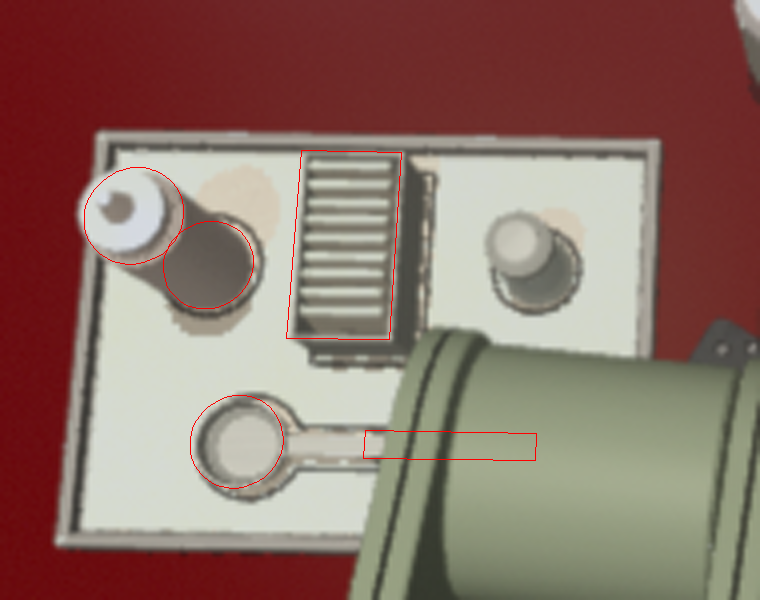

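View pics/side17.png

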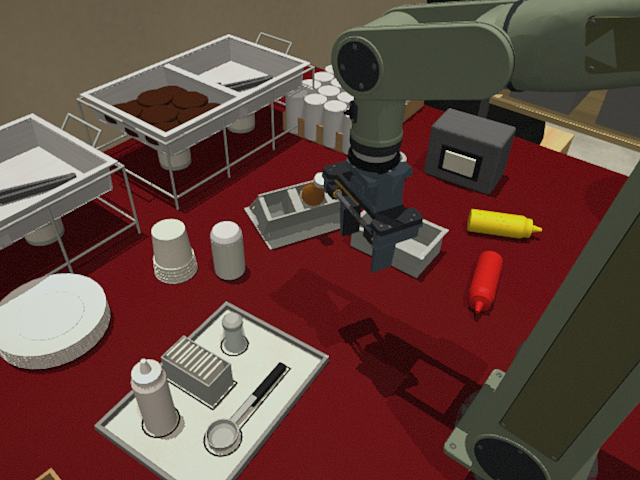

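```bash
python3 -c "
from station import manip
print(manip.close_job()); print(manip.get_obs()['t'])"
```

```text
the job is handed in; nothing more can be done
None
the job is handed in; nothing more can be done
```

I laid the spoon, the sachet caddy and the squeeze bottle onto their outlines, lowering each to the liner before opening the fingers. The job went in at about 31 s of the 72 s allowed; the hand-in gave no verdict.

- **Last check:** the target positions drawn over both final pictures match the bottle, caddy and spoon bowl to roughly 3 mm. The bottle and caddy stand upright, and the spoon lies open side up.
- **Disagreement on the spoon:** after I set it down, the two cameras differed by about 7 mm along its length. Their average is within about 2 mm of the marks, and each camera alone is within about 6 mm. The arm hid the spoon's handle from the top camera in the last picture.
- **Spoon set-down force:** the force reading showed no clear contact, so I opened the fingers with their tips about 1 mm above the liner. The spoon had at most a millimetre or two to settle. The caddy and bottle both showed clear contact before release.
- **Everything else:** the shaker, can and cups look unmoved in the final pictures. The sauce bottle, seasoning jar and fuel can were partly hidden behind the arm, so I did not check those again. The arm is clear of everything.

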